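# Load the sugar mill with tongs and shut it with its T-handle

### The arm

A 7-joint arm with a two-finger parallel gripper is mounted at the origin on the work surface. World frame = base frame: x ahead of the robot, y to its left, z up, the work surface at z = 0. Lengths are in m, angles in rad, forces in N, time in s.
With the tool pointing down it reaches from about 0.35 to 0.9 m from the base axis. Payload 19.9 kg.
Tool frame: the origin (TCP) lies between the finger pads, 19 mm behind the fingertips; this is the grasp point; z points along the fingers, y is the line along which they close (so a half turn about z gives the same grasp; the last joint's range is limited). The gripper opens to 85 mm and grips with 20 to 120 N. Pads are 22 mm wide; open, the fingers measure 114 mm over their backs; the gripper's body (76 mm by 85 mm) begins 54 mm behind the grasp point. The pads swing forward as they close: fully open they stand 13 mm farther back than shut.
Start: joints at [1.185, 0.417, -0.01, 1.614, 0.005, 1.111, -0.053], TCP at [0.211, -0.588, 0.25] pointing down, gripper open.
Joint ranges: [-2.81, 2.81], [-0.39, 2.02], [-1.27, 1.25], [0.06, 2.57], [-1.19, 4.33], [0.19, 2], [-2.82, 2.82]. Speed limits (rad/s): [1.89, 1.89, 2.39, 2.39, 3.01, 3.01, 3.01].

### API

Orientations are given as a unit quaternion [w, x, y, z].
In Python, from cell import manip gives the robot as it stands.
- The arm moves only by the tool send_rows, never from a script. Its argument "increments" is a list of rows, each a list of 3 entries, a list of its own where there are three numbers: the closure, from 0 (fully open) to 1 (shut), then the shift along the tool's x, y, z in cm, then the turn about the tool's z in rad. In form: [[gripper, [x, y, z], yaw], ...]. A call has 1 to 8 rows; each row shifts and turns the commanded pose from where the row before left it, along the tool's axes as they then stand; what a row does not reach is not made up. A row lasts 1/10 s, in which the tool goes at most 50 mm and 8.59 degrees, less where a joint would pass 70% of its speed; a pose out of reach is approached as far as the arm can. A call with a gripper value outside its range is refused whole. The fingers move at their own pace and stop on an object; "squeeze" is the grip in N (left out, the last holds). Time passes only in rows, so rows that do not move let the fingers close. It gives the time, the measured TCP pose, the force, the opening and the grip force at its end, in the units of the state.
- manip.state(): the state, without advancing time (a new reading comes with each control period).
- manip.get_image(name): name is "side" or "top"; returns (picture, depth): 400x640x3 uint8, red, green, blue; 400x640 float32, m along the optical axis (not along the pixel's ray), 0 where there is no reading.
- manip.calibration(name): a dict with "K" (3x3 intrinsics, pixels), "position" and "orientation" of the camera in the world. Camera axes: x right, y up, looking along -z (the intrinsics and any distortion apply to the point x, -y, -z); pixel columns grow to the right and rows downward; lengths in m; the calibration is good to about 2 mm. A picture is of the moment at which its call begins. calibration takes no time and is no camera call.
- manip.finish_job(): hands the job in; it is judged then, once.
The state is a dict: "time": time; "joint_pos": joint angles; "joint_vel": joint speeds; "joint_torque": joint torques, N m; "tool_pos": TCP position; "tool_rot": TCP orientation; "contact_force": force on the tool from outside, world axes, zero at the start; "wrist_torque": the same for the moment, N m; "opening": finger opening in m; "finger_force": force on a finger pad.
Only numpy, scipy, OpenCV 4.12 (cv2) and the standard library are available. Lean on these libraries where they do the work, as an engineer would, in place of code of your own. Each camera call takes 0.05 s, during which the arm holds its last target. There are 200 camera calls.

### The job

Use the sprung tongs from the red rack to move every lump of jaggery from the chopping mat into the hopper of the green sugar mill; the gripper's fingers must not touch the sugar. When all the lumps are in, fit the T-handle fully down on the mill's square spindle and with it turn the cover clockwise until it is fully shut over the hopper, leaving the handle on. Finish with the tongs standing upright in their pocket in the rack again, and leave the spice jar and the mug where they are.

Things in the scene. Friction and masses are not known exactly. Their poses are not given: they have to be found in the camera images.
- tongs: Sprung steel tongs, blue thumb pads and jaws, 80 g, standing upright in the rack's pocket. Origin: midway between the jaw tips, at tip level; z up (top of the bow 121 mm above the tips); the two arms spread along y, hinged at z = 115 mm. Jaws 16 mm wide along x, 24 mm tall; their inner faces 48 mm apart when free (58 mm outside), 38 mm when the thumb pads are squeezed to 42.5 mm.
- tongs_grip (a point): Where to put the TCP to take the tongs from above: 85 mm above the tips. The thumb pads' flat outer faces (20 mm wide along x, 63 to 87 mm above the tips) are 46 mm apart when free. Hold them at 42 mm (spring 5 to 6 N). Squeeze with 20 to 40 N to grip a 25 mm lump (pads then at 38 mm, 8 N of it spring; shut empty: 29 mm). Back to 42 mm frees the lump; beyond 46 mm the tongs are let go.
- tong_left (a joint): Angle of the tongs' +y arm: 0 = sprung open against its stop, 0.1 = jaw closed on a 25 mm lump, 0.21 = shut empty. Spring 2 N m/rad, 0.12 N m at 0.
- tong_right (a joint): The same for the -y arm.
- rack: Red plastic lid rack, fixed, 120 mm (x) x 260 mm (y), floor 8 mm thick; origin under its centre. The tongs' pocket is at its -y end. Two aluminium pot lids (110 mm across, tops at z = 120 mm, fixed) stand on edge at y = +8 and +62 mm.
- pocket (a point): Centre of the floor of the tongs' pocket (8 mm above the ledge), axes as the rack's. Inner size 26 mm (x) x 68 mm (y), walls 45 mm high above this floor. The tongs stand on it, spread along the rack's y.
- mill: Green and white hand sugar mill, fixed, 104 mm (x) x 164 mm (y), 95 mm high to the hopper's rim; origin under its centre. The square hopper lies on its -y side, the spindle on its +y side at x = 0, y = +55 mm.
- hopper (a point): Centre of the hopper's inner floor (50 mm above the ledge), axes as the mill's. The open hopper is 86 mm (x) x 70 mm (y) inside and 45 mm deep.
- cover (a joint): Steel swivel cover of the hopper, a 98 x 90 mm plate 4 mm thick just above the rim, fixed to the mill's spindle and turning with it: 0 = swung wide open (over the mill's far side, +x), 1.57 = fully shut over the hopper, against its stop; it grows clockwise seen from above. Stiff (0.15 N m), stays where it is left.
- spindle (a point): Foot of the brass square spindle, on its axis, on the collar where the handle rests (103 mm above the ledge). z up; x and y are square to the spindle's flats and turn with the cover. The spindle is 14 mm square and stands 28 mm above this point (the top 4 mm is 10 mm square as a lead-in).
- handle: T-handle, standing on the ledge, 0.12 kg. Origin: centre of its underside. Yellow hub 38 mm square, 36 mm high, with a square bore from below, 16 mm wide, 30 mm deep, its flats square to x and y (fits the spindle four ways, with up to 0.15 rad of play). On top a black grip bar 70 mm along x, 18 mm thick along y, from z = 36 to 68 mm. Seated, its origin is at the spindle point.
- lump0: Brown jaggery (cane sugar) lump, a disc 25 mm across and 18 mm high, 14 g; origin: centre of its underside. Starts on the white chopping mat (240 x 200 mm, 4 mm thick, fixed). May be absent.
- lump1: Brown jaggery (cane sugar) lump, a disc 25 mm across and 18 mm high, 14 g; origin: centre of its underside. Starts on the white chopping mat (240 x 200 mm, 4 mm thick, fixed). May be absent.
- lump2: Brown jaggery (cane sugar) lump, a disc 25 mm across and 18 mm high, 14 g; origin: centre of its underside. Starts on the white chopping mat (240 x 200 mm, 4 mm thick, fixed). May be absent.
- lump3: Brown jaggery (cane sugar) lump, a disc 25 mm across and 18 mm high, 14 g; origin: centre of its underside. Starts on the white chopping mat (240 x 200 mm, 4 mm thick, fixed). May be absent.
- lump4: Brown jaggery (cane sugar) lump, a disc 25 mm across and 18 mm high, 14 g; origin: centre of its underside. Starts on the white chopping mat (240 x 200 mm, 4 mm thick, fixed). May be absent.
- jar: Bystander, to be left alone: amber glass spice jar with a red cap, 56 mm across, 95 mm high, origin under its centre.
- mug: Bystander, to be left alone: blue mug, 80 mm across, 85 mm high, origin under its centre.
Mind the look-alikes: they are no part of the job. Leave any yellow look-alike of the tongs alone. What is shaped like the lump3 but turquoise is not meant.

How it is judged:
By the outcome, as a careful person would: the job done as asked, in the order asked, and still so for the second after the job is handed in, with the robot touching nothing.
Of lump0, lump1, lump2, lump3, lump4 only 3 to 4 are there at a start; the rules pass over those that are not, and their reading is None.
At some moment in a run one of lump0, lump1, lump2, lump3, lump4 may be knocked a few centimetres aside while the robot is not near it.
It also fails if it takes over 208 s, if anything falls off the work surface, if the arm or the gripper's body presses on something with over 40 N, if the wrist force passes 120 N, or if a joint passes its speed limit or range.

## Working session

There is one attempt and no reset: what is moved stays moved. The work goes in short steps, Python scripts to look and compute and a tool call to move; the robot and the scene stay as the last step left them, time stands still between calls to the robot, and variables do not carry over. Pictures are saved under pics/ and viewed, at most 14 in all, crops included, and the job is handed in when it is done.

Besides the shell and the picture viewer there is one more tool, called after "Emit:" as name([rows], argument=value, ...), one row to a line, values as JSON. send_rows: Moves the arm, as the interface text tells. Its arguments: {"type":"object","properties":{"increments":{"type":"array"},"squeeze":{"type":"number"}},"required":["increments"]}

```bash
ls; mkdir -p pics
cat > h.py <<'E'
import numpy as np, cv2
from scipy.spatial.transform import Rotation as R
from cell import manip
def rot(q): return R.from_quat([q[1],q[2],q[3],q[0]]).as_matrix()
def look(name):
    im,d=manip.get_image(name); return im,d
def cloud(name,d):
    c=manip.calibration(name); K=np.array(c["K"]); v,u=np.mgrid[0:d.shape[0],0:d.shape[1]]
    P=np.stack([(u-K[0,2])/K[0,0]*d,-(v-K[1,2])/K[1,1]*d,-d],-1)
    W=P@rot(c["orientation"]).T+np.array(c["position"]); W[d==0]=np.nan
    return W
def save(im,n,s=1):
    im=cv2.resize(im,None,fx=s,fy=s,interpolation=cv2.INTER_CUBIC); cv2.imwrite("pics/"+n,im[:,:,::-1])
E
python3 - <<'E'
from h import *
for n in("top","side"):
    c=manip.calibration(n); print(n,c)
    im,d=look(n); save(im,n+"0.png"); np.savez(n+"0.npz",im=im,W=cloud(n,d))
print(manip.state())
E
```

```text
pics
top {'K': array([[505.86582573,   0.        , 323.72073152],
       [  0.        , 505.86582573, 200.75752265],
       [  0.        ,   0.        ,   1.        ]]), 'position': array([0.38311714, 0.00924222, 1.20716821]), 'orientation': array([ 0.70866242,  0.06347979, -0.0594344 , -0.70016815])}
side {'K': array([[361.30820126,   0.        , 322.52035046],
       [  0.        , 361.30820126, 196.46809689],
       [  0.        ,   0.        ,   1.        ]]), 'position': array([ 0.1558636 , -0.41439479,  0.6415243 ]), 'orientation': array([ 0.8416354 ,  0.36923074, -0.14852655, -0.36504572])}
{'time': 0.1, 'joint_pos': array([ 1.18553662,  0.41790505, -0.01027291,  1.61409778,  0.00467979,
        1.11066355, -0.05298807]), 'joint_vel': array([ 0.0013363 ,  0.00022405,  0.00015033, -0.00059553, -0.00057884,
        0.00095664, -0.00062118]), 'joint_torque': array([ 7.05054263e-04, -8.65826583e+01,  6.79881256e-01, -4.35643852e+01,
        1.91966782e-02,  4.87496291e-03, -6.17404316e-05]), 'tool_pos': array([ 0.21053294, -0.588182  ,  0.24943551]), 'tool_rot': array([-5.09285266e-04,  9.85266275e-01,  1.71026584e-01, -1.27620847e-04]), 'contact_force': array([0.50202012, 0.89337632, 0.38995738]), 'wrist_torque': array([-0.00735259,  0.04635305, -0.02986729]), 'finger_force': 0.0, 'opening': 0.08549843389896188}
```

View pics/top0.png

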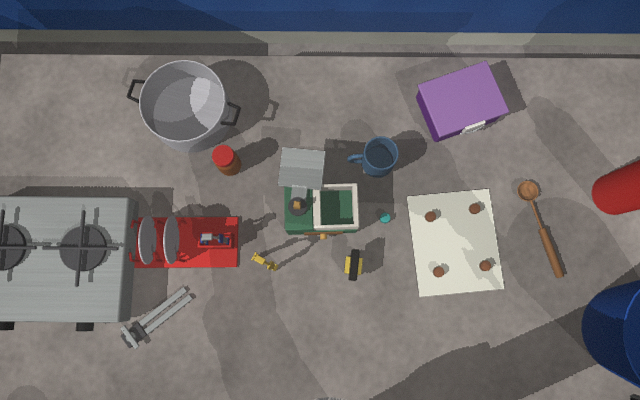

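View pics/side0.png

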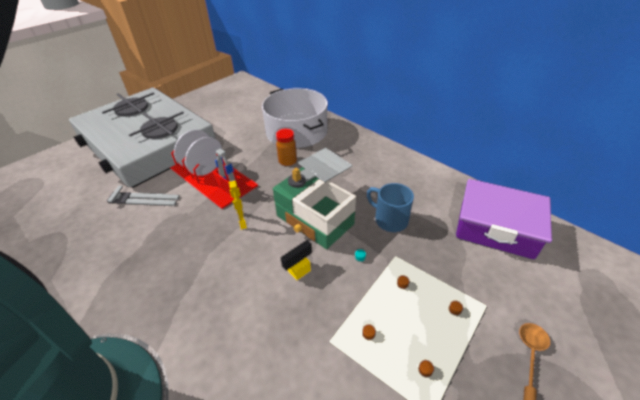

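The top view shows the blue tongs in the red rack at (215,240), with a yellow look-alike lying at (290,250). The mill is at (322,208) with its cover open at (302,167), and the handle is at (353,264). There are four brown lumps at (431,216), (475,209), (438,271) and (485,266), and a turquoise decoy at (385,218). The blue tongs standing in the red rack's pocket are the ones meant.

```bash
cat > meas.py <<'E'
from h import *
z=np.load("top0.npz"); im,W=z["im"],z["W"]
hsv=cv2.cvtColor(im,cv2.COLOR_RGB2HSV); H,S,V=[hsv[...,i].astype(int) for i in range(3)]
v,u=np.mgrid[0:400,0:640]
def rep(n,m):
    m=m&np.isfinite(W[...,2]); P=W[m]
    if len(P)<4: print(n,len(P)); return
    r=cv2.minAreaRect((P[:,:2]*1000).astype(np.float32))
    print(n,len(P),"med",np.median(P,0).round(4),"rect c",np.round(r[0],1),"size",np.round(r[1],1),"ang",round(r[2],1),"z",P[:,2].min().round(3),P[:,2].max().round(3))
def box(a,b,c,d): return (u>=a)&(u<b)&(v>=c)&(v<d)
red=((H<6)|(H>174))&(S>150)&(V>90)
rep("rack floor",red&box(125,245,205,275)&(W[...,2]<.02))
rep("rack all",red&box(125,245,205,275))
rep("rack walls",red&box(185,245,205,275)&(W[...,2]>.045))
t=box(185,245,205,275)&(W[...,2]>.065); rep("tongs top",t)
rep("tongs>105",box(185,245,205,275)&(W[...,2]>.105))
rep("tongs blue",box(185,245,205,275)&(H>100)&(H<130)&(S>80)&(W[...,2]>.03))
lids=box(130,185,205,275)&(W[...,2]>.05)
rep("lid1",lids&(u<158)); rep("lid2",lids&(u>=160))
rep("hopper rim",box(308,362,180,235)&(W[...,2]>.085)&(W[...,2]<.105)&(S<70)&(V>120))
rep("mill body",box(280,362,180,240)&(H>65)&(H<95)&(S>90)&(W[...,2]>.05)&(u<314))
rep("cover",box(275,328,145,190)&(W[...,2]>.09))
rep("spindle",box(285,312,180,220)&(W[...,2]>.118))
rep("spindleall",box(285,312,180,220)&(W[...,2]>.108))
rep("handle bar",box(338,370,245,285)&(W[...,2]>.055))
rep("handle yellow",box(338,370,245,285)&(H>20)&(H<35)&(S>120)&(W[...,2]>.01))
rep("mug",box(345,400,135,180)&(W[...,2]>.07)); rep("jar",box(208,245,140,180)&(W[...,2]>.085))
rep("mat",box(400,510,185,300)&(S<60)&(V>140)&(W[...,2]<.02))
for i,(a,b) in enumerate([(431,216),(475,209),(438,271),(485,266)]):
    rep("lump%d"%i,box(a-10,a+11,b-10,b+11)&(W[...,2]>.014)&(S>80))
rep("turq",box(375,395,208,228)&(H>80)&(H<100)&(S>120)&(W[...,2]>.01))
rep("ytongs",box(245,345,225,275)&(H>15)&(H<35)&(S>120)&(W[...,2]>.01))
rep("ytongs pts",box(245,348,237,275)&(W[...,2]>.008))
b=box(275,370,140,290)
E
python3 meas.py
python3 - <<'E'
from h import *
im=np.load("top0.npz")["im"]; save(np.hstack([cv2.resize(im[200:275,180:250],None,fx=5,fy=5),cv2.resize(im[150:290,270:375],(281,375))]),"crop1.png")
E
```

```text
rack floor 2834 med [0.4768 0.3171 0.0084] rect c [491.7 342.8] size [118.8 241.3] ang 1.5 z -0.0 0.02
rack all 3178 med [0.4785 0.3151 0.0088] rect c [491.7 342.8] size [118.8 241.3] ang 1.5 z -0.0 0.071
rack walls 173 med [0.4869 0.2639 0.0529] rect c [493.5 266.9] size [34.5 75.7] ang 1.1 z 0.045 0.057
tongs top 158 med [0.4931 0.2598 0.1085] rect c [493.3 266.2] size [20.  46.2] ang 0.8 z 0.065 0.132
tongs>105 83 med [0.4933 0.2646 0.1273] rect c [493.4 267.3] size [13.4 32.9] ang 0.4 z 0.107 0.132
tongs blue 40 med [0.4894 0.2451 0.0902] rect c [492.3 265.7] size [17.8 48.6] ang 0.9 z 0.031 0.101
lid1 687 med [0.4946 0.4146 0.0743] rect c [503.5 429.5] size [134.6  63.3] ang 1.1 z 0.05 0.124
lid2 519 med [0.4905 0.3604 0.0809] rect c [490.8 353.4] size [ 32.  107.6] ang 82.2 z 0.05 0.125
hopper rim 787 med [0.5732 0.0144 0.0956] rect c [573.7  -3.5] size [108.1 108.3] ang 2.5 z 0.085 0.105
mill body 7 med [0.5193 0.0499 0.0927] rect c [529.3  53.3] size [29.5 22.1] ang 1.1 z 0.056 0.096
cover 1785 med [0.6492 0.0686 0.1021] rect c [649.4  63. ] size [110.6  96.1] ang 86.4 z 0.09
[... 736 characters left out ...]
[ 0.5578 -0.2344  0.0221] rect c [ 558.2 -235.1] size [21.3 21.9] ang 30.1 z 0.014 0.029
lump1 79 med [ 0.578  -0.3399  0.0223] rect c [ 578.8 -340.5] size [21.8 23.1] ang 49.5 z 0.016 0.029
lump2 83 med [ 0.427  -0.2503  0.0221] rect c [ 428.  -250.9] size [20.8 22.2] ang 0.5 z 0.016 0.027
lump3 86 med [ 0.4441 -0.3601  0.0213] rect c [ 443.2 -359.5] size [23.3 20.8] ang 89.8 z 0.016 0.028
turq 56 med [ 0.5519 -0.1285  0.0181] rect c [ 552.9 -129. ] size [16.6 21.9] ang 45.3 z 0.012 0.021
ytongs 182 med [0.444  0.1406 0.0885] rect c [470.2  71.1] size [207.2  88.6] ang 88.9 z 0.012 0.124
ytongs pts 240 med [0.4419 0.1355 0.0839] rect c [465.5  68.4] size [214.8  79.8] ang 88.9 z 0.008 0.124
```

View pics/crop1.png

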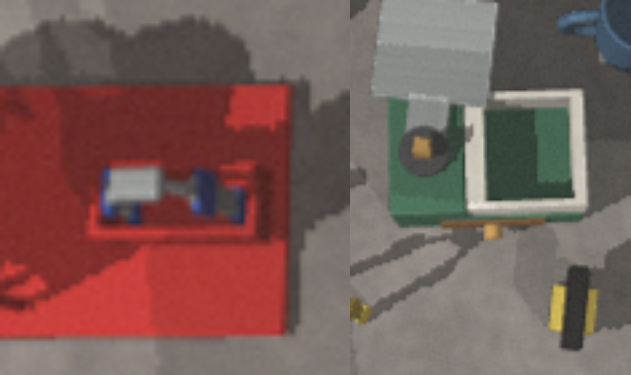

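The crop shows the blue-padded tongs standing in the red pocket, so those are confirmed. The yellow pair stands apart at (258,262). I'll turn and travel to the rack now.

Emit:
send_rows([
  [0.25,[0,0,0],0.108],
  [0.25,[0,0,0],0.108],
  [0.25,[0,0,0],0.107],
  [0.25,[1.25,-3.54,0],0],
  [0.25,[1.25,-3.54,0],0],
  [0.25,[1.25,-3.54,0],0],
  [0.25,[1.25,-3.54,0],0],
  [0.25,[1.25,-3.54,0],0],
])

```text
time: 0.9
tool_pos: [0.2696, -0.4085, 0.2497]
tool_rot: [-0.0, 1.0, 0.01, -0.0]
contact_force: [0.2, 0.5, 0.3]
opening: 0.0638
finger_force: 0.0
```

```bash
cat >> h.py <<'E'
def to(x,y,z=None,yawdeg=None):
    s=manip.state(); M=rot(s["tool_rot"]); p=s["tool_pos"]; cur=np.degrees(np.arctan2(M[1,0],M[0,0]))
    if z is None: z=p[2]
    a=0 if yawdeg is None else -np.radians((yawdeg-cur+180)%360-180)
    print("t",round(s["time"],2),"pos",p.round(4),"yaw",round(cur,2),"tilt",M[:,2].round(3),"q",s["joint_pos"].round(2),"F",s["contact_force"].round(1),"op",round(s["opening"],4),"ff",round(s["finger_force"],1))
    print("  shift now(cm)",((np.array([x,y,z])-p)@M*100).round(2),"turn",round(a,3))
    if yawdeg is not None:
        y=np.radians(yawdeg); M2=np.array([[np.cos(y),np.sin(y),0],[np.sin(y),-np.cos(y),0],[0,0,-1]])
        print("  after turn(cm)",((np.array([x,y0,z]) if 0 else (np.array([x,globals().get('_y',0),z])-p))@M2*100).round(2)) if 0 else None
E
python3 - <<'E'
s=open('h.py').read().split("    if yawdeg is not None:\n        y=")[0]
open('h.py','w').write(s)
E
cat > mill.py <<'E'
from h import *
z=np.load("top0.npz"); im,W=z["im"],z["W"]
v,u=np.mgrid[0:400,0:640]
Z=W[...,2]; X=W[...,0]; Y=W[...,1]
hsv=cv2.cvtColor(im,cv2.COLOR_RGB2HSV)
m=(Z>.088)&(Z<.1035)&(X>.48)&(X<.64)&(Y>-.08)&(Y<.07)&(hsv[...,1]<60)&(u>312)&(v>183)
m=m.astype(np.uint8); n,l,st,c=cv2.connectedComponentsWithStats(m); k=1+st[1:,4].argmax(); P=W[l==k][:,:2]*1000
r=cv2.minAreaRect(P.astype(np.float32)); print("rim",r,len(P), np.median(W[l==k][:,2]))
# floor of hopper
m=(Z>.04)&(Z<.06)&(X>.5)&(X<.64)&(Y>-.08)&(Y<.07); print("floor",cv2.minAreaRect((W[m][:,:2]*1000).astype(np.float32)),m.sum())
# cover plate
m=((Z>.097)&(Z<.112)&(X>.6)&(X<.72)&(Y>.0)&(Y<.14)).astype(np.uint8); n,l,st,c=cv2.connectedComponentsWithStats(m); k=1+st[1:,4].argmax(); P=W[l==k][:,:2]*1000
for e in (0,3): 
    print("cover",cv2.minAreaRect(P.astype(np.float32)))
# coarse polygons
for name,mm in (("coverpoly",l==k),):
    ct=max(cv2.findContours(mm.astype(np.uint8),0,1)[0],key=cv2.contourArea); ap=cv2.approxPolyDP(ct,4,True)[:,0]; print(ap.tolist(),[W[q[1],q[0]].round(3).tolist() for q in ap])
m=(Z>.120)&(X>.54)&(X<.59)&(Y>.05)&(Y<.1); print("spin",W[m].mean(0),W[m].min(0),W[m].max(0))
to(.4935,.2665,.25,1.2)
E
python3 mill.py
```

```text
rim ((569.2523803710938, -7.948352813720703), (98.61402893066406, 100.02686309814453), 2.3865442276000977) 708 0.09531805417721873
floor ((562.8204345703125, 7.9853057861328125), (99.16423797607422, 127.13957977294922), 3.145374298095703) 1280
cover ((648.3938598632812, 68.79129791259766), (98.01099395751953, 99.06151580810547), 85.25458526611328)
cover ((648.3938598632812, 68.79129791259766), (98.01099395751953, 99.06151580810547), 85.25458526611328)
[[282, 147], [278, 185], [319, 190], [324, 151]] [[0.699, 0.112, 0.105], [0.612, 0.119, 0.103], [0.602, 0.028, 0.097], [0.692, 0.018, 0.101]]
spin [0.56454423 0.07603725 0.12903392] [0.55829333 0.06987844 0.12190454] [0.57201064 0.08329066 0.13765653]
t 0.9 pos [ 0.2696 -0.4085  0.2497] yaw 1.19 tilt [-0.  0. -1.] q [ 0.95  0.18 -0.02  1.94  0.01  1.02 -0.63] F [0.2 0.5 0.3] op 0.0638 ff 0.0
  shift now(cm) [ 2.379e+01 -6.702e+01 -1.000e-02] turn -0.0
```

Emit:
send_rows([
  [0.25,[1.32,-3.72,0],0],
  [0.25,[1.32,-3.72,0],0],
  [0.25,[1.32,-3.72,0],0],
  [0.25,[1.32,-3.72,0],0],
  [0.25,[1.32,-3.72,0],0],
  [0.25,[1.32,-3.72,0],0],
  [0.25,[1.32,-3.72,0],0],
  [0.25,[1.32,-3.72,0],0],
])

```text
time: 1.7
tool_pos: [0.3689, -0.1088, 0.25]
tool_rot: [0.0, 1.0, 0.01, -0.0]
contact_force: [0.6, -0.5, 0.1]
opening: 0.064
finger_force: 0.0
```

Emit:
send_rows([
  [0.25,[1.32,-3.72,0],0],
  [0.25,[1.32,-3.72,0],0],
  [0.25,[1.32,-3.72,0],0],
  [0.25,[1.32,-3.72,0],0],
  [0.25,[1.32,-3.72,0],0],
  [0.25,[1.32,-3.72,0],0],
  [0.25,[1.32,-3.72,0],0],
  [0.25,[1.32,-3.72,0],0],
])

```text
time: 2.5
tool_pos: [0.4685, 0.1908, 0.2499]
tool_rot: [0.0, 1.0, 0.01, -0.0]
contact_force: [0.3, -1.2, 0.1]
opening: 0.0642
finger_force: 0.0
```

```bash
python3 -c "
from h import *
to(.4935,.2665,.093,1.2)"
```

```text
t 2.5 pos [0.4685 0.1908 0.2499] yaw 1.17 tilt [-0. -0. -1.] q [ 0.12  0.26 -0.65  1.89  0.18  1.05 -2.16] F [ 0.3 -1.2  0.1] op 0.0642 ff 0.0
  shift now(cm) [ 2.66 -7.52 15.69] turn -0.001
```

Emit:
send_rows([
  [0.25,[1.33,-3.76,0],0],
  [0.25,[1.33,-3.76,0],0],
  [0.25,[0,0,3],0],
  [0.25,[0,0,3],0],
  [0.25,[0,0,3],0],
  [0.25,[0,0,3],0],
  [0.25,[0,0,2],0],
  [0.25,[0,0,1.7],0],
])

```text
time: 3.3
tool_pos: [0.4927, 0.2648, 0.0914]
tool_rot: [0.0, 1.0, 0.01, -0.001]
contact_force: [0.2, -0.4, 0.3]
opening: 0.0639
finger_force: 0.0
```

Emit:
send_rows([
  [0.51,[0,0,0],0],
  [0.51,[0,0,0],0],
  [0.51,[0,0,0],0],
  [0.51,[0,0,0],0],
], squeeze=30)

```text
time: 3.7
tool_pos: [0.4937, 0.2652, 0.0939]
tool_rot: [-0.0, 1.0, 0.01, 0.001]
contact_force: [-0.4, 0.8, -0.2]
opening: 0.0418
finger_force: 5.0
```

```bash
python3 -c "
from h import *
to(.4935,.2665,.093,1.2)
im,d=look('side'); save(im[110:230,150:310],'grip.png',4)"
```

```text
t 3.7 pos [0.4937 0.2652 0.0939] yaw 1.18 tilt [ 0.001  0.    -1.   ] q [-0.1   0.57 -0.57  1.88  0.41  0.81 -2.44] F [-0.4  0.8 -0.2] op 0.0418 ff 5.0
  shift now(cm) [-0.01 -0.13  0.09] turn -0.0
```

View pics/grip.png

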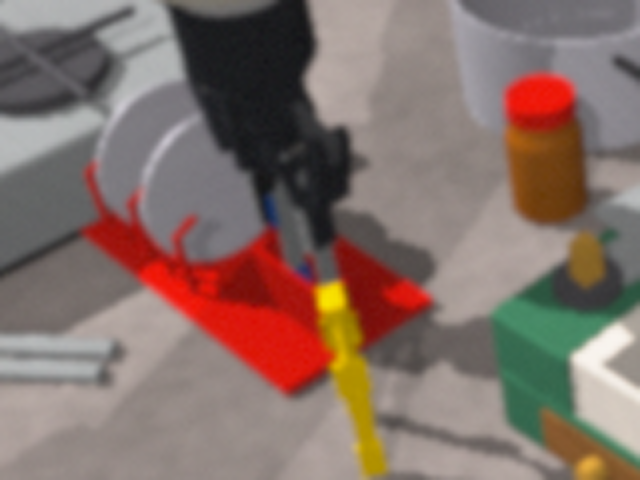

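The gripper is on the blue tongs, with 5 N on the pads. Lifting.

Emit:
send_rows([
  [0.51,[0,0,-1],0],
  [0.51,[0,0,-2],0],
  [0.51,[0,0,-2.5],0],
  [0.51,[0,0,-2.5],0],
  [0.51,[0,0,-2.5],0],
  [0.51,[0,0,-2.5],0],
  [0.51,[0,0,-2.5],0],
  [0.51,[0,0,-2],0],
])

```text
time: 4.55
tool_pos: [0.4932, 0.2653, 0.2705]
tool_rot: [-0.0, 1.0, 0.011, 0.001]
contact_force: [0.5, 0.7, -1.1]
opening: 0.0419
finger_force: 5.0
```

```bash
python3 -c "
from h import *
to(.5582,-.2351,.27,90)
im,d=look('side'); save(im[80:230,150:350],'lift.png',3)"
```

```text
t 4.55 pos [0.4932 0.2653 0.2705] yaw 1.21 tilt [ 0.001  0.001 -1.   ] q [-0.01  0.35 -0.67  1.74  0.24  1.14 -2.3 ] F [ 0.5  0.7 -1.1] op 0.0419 ff 5.0
  shift now(cm) [5.440e+00 5.017e+01 3.000e-02] turn -1.55
```

View pics/lift.png

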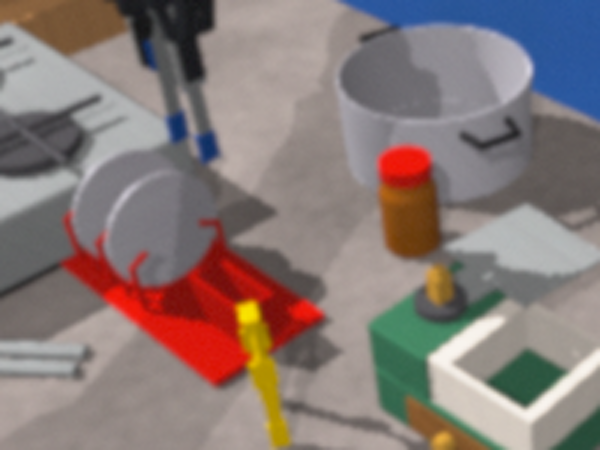

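The tongs hang upright in the gripper, clear of the rack.

Emit:
send_rows([
  [0.51,[0,0,0],-0.141],
  [0.51,[0,0,0],-0.141],
  [0.51,[0,0,0],-0.141],
  [0.51,[0,0,0],-0.141],
  [0.51,[0,0,0],-0.141],
  [0.51,[0,0,0],-0.141],
  [0.51,[0,0,0],-0.141],
  [0.51,[0,0,0],-0.141],
])

```text
time: 5.4
tool_pos: [0.4932, 0.265, 0.2688]
tool_rot: [0.0, 0.838, 0.546, 0.0]
contact_force: [0.6, -0.9, -1.0]
opening: 0.0421
finger_force: 5.0
```

Emit:
send_rows([
  [0.51,[0,0,0],-0.141],
  [0.51,[0,0,0],-0.141],
  [0.51,[0,0,0],-0.14],
  [0.51,[-3.57,0.46,0],0],
  [0.51,[-3.57,0.46,0],0],
  [0.51,[-3.57,0.46,0],0],
  [0.51,[-3.57,0.46,0],0],
  [0.51,[-3.57,0.46,0],0],
])

```text
time: 6.2
tool_pos: [0.5161, 0.0851, 0.2687]
tool_rot: [0.0, 0.707, 0.707, 0.0]
contact_force: [0.2, 0.6, -0.3]
opening: 0.0418
finger_force: 5.0
```

Emit:
send_rows([
  [0.51,[-3.57,0.46,0],0],
  [0.51,[-3.57,0.46,0],0],
  [0.51,[-3.57,0.46,0],0],
  [0.51,[-3.57,0.46,0],0],
  [0.51,[-3.57,0.46,0],0],
  [0.51,[-3.57,0.46,0],0],
  [0.51,[-2,0.4,0],0],
])

```text
time: 6.9
tool_pos: [0.5477, -0.1508, 0.2684]
tool_rot: [0.0, 0.708, 0.706, -0.0]
contact_force: [-0.5, 0.2, -1.3]
opening: 0.0421
finger_force: 5.0
```

```bash
cat > lumps.py <<'E'
from h import *
def lumps(tag=None):
    im,d=look("top"); W=cloud("top",d); hsv=cv2.cvtColor(im,cv2.COLOR_RGB2HSV)
    m=(hsv[...,0]<20)&(hsv[...,1]>90)&(W[...,2]>.010)&(W[...,2]<.04)&(W[...,0]>.36)&(W[...,0]<.66)&(W[...,1]<-.13)&(W[...,1]>-.47)
    n,l,st,c=cv2.connectedComponentsWithStats(m.astype(np.uint8))
    for k in range(1,n):
        if st[k,4]>12:
            P=W[l==k]; P=P[P[:,2]>.017]; print("lump px",c[k].round(0),len(P),np.round(cv2.minAreaRect((P[:,:2]*1000).astype(np.float32))[0],1) if len(P)>3 else "")
    if tag: save(im,tag)
    return im,W
E
python3 -c "
from lumps import *
lumps()
to(.5582,-.2351,.091,90)"
```

```text
lump px [521. 190.] 3 
t 6.95 pos [ 0.5481 -0.153   0.2681] yaw 89.71 tilt [-0.    -0.001 -1.   ] q [ 0.91  0.43 -0.9   1.71  0.37  1.17 -0.1 ] F [-0.8 -5.2 -1.4] op 0.0418 ff 5.0
  shift now(cm) [-8.18  1.06 17.72] turn -0.005
```

```bash
python3 -c "
from h import *
a,_=look('top');b,_=look('side'); save(np.vstack([a[130:330,300:600],b[200:400,300:600]]),'both.png',1.5)"
```

```text
(no output)
```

View pics/both.png

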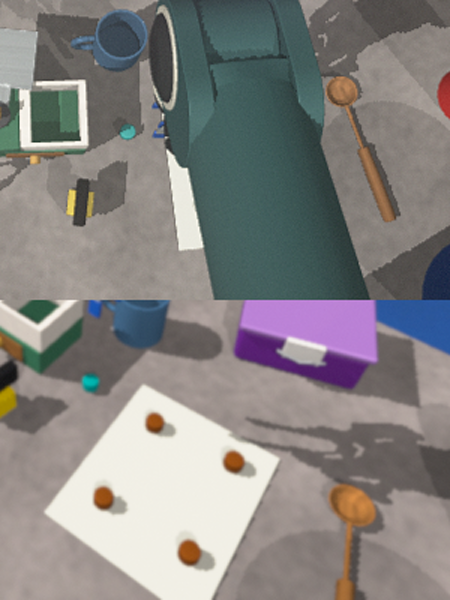

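The arm hides the mat from the top camera, but the side camera shows all four lumps at crop positions (154,422), (233,461), (103,497) and (189,552). I'll track the lumps with the side camera from here, checking it against the first top frame.

```bash
cat > lumps.py <<'E'
from h import *
def ray(n,u,v,z):
    c=manip.calibration(n); K=np.array(c["K"]); d=rot(c["orientation"])@np.array([(u-K[0,2])/K[0,0],-(v-K[1,2])/K[1,1],-1]); p=np.array(c["position"]); return p+d*(z-p[2])/d[2]
def lumps(im=None):
    if im is None: im,_=look("side")
    hsv=cv2.cvtColor(im,cv2.COLOR_RGB2HSV)
    m=(hsv[...,0]<20)&(hsv[...,1]>150)&(hsv[...,2]>50)
    n,l,st,c=cv2.connectedComponentsWithStats(m.astype(np.uint8))
    for k in range(1,n):
        p=ray("side",*c[k],.013)
        if st[k,4]>20 and .36<p[0]<.66 and -.45<p[1]<-.11: print("lump px",c[k].round(0),st[k,4],p.round(4))
E
python3 -c "
from lumps import *
lumps(np.load('side0.npz')['im']); lumps()
to(.5582,-.2351,.091,90)"
```

```text
lump px [403. 282.] 93 [ 0.5609 -0.2362  0.013 ]
lump px [456. 308.] 116 [ 0.5805 -0.3423  0.013 ]
lump px [369. 332.] 124 [ 0.4304 -0.2516  0.013 ]
lump px [426. 368.] 158 [ 0.4454 -0.3616  0.013 ]
lump px [403. 282.] 97 [ 0.5607 -0.236   0.013 ]
lump px [455. 307.] 117 [ 0.5806 -0.3422  0.013 ]
lump px [369. 332.] 127 [ 0.4302 -0.2517  0.013 ]
lump px [426. 368.] 156 [ 0.4455 -0.3615  0.013 ]
t 7.1 pos [ 0.5479 -0.1469  0.2683] yaw 90.02 tilt [ 0.  0. -1.] q [ 0.91  0.43 -0.91  1.72  0.37  1.17 -0.1 ] F [-0.7  0.4  0.2] op 0.0421 ff 5.0
  shift now(cm) [-8.82  1.02 17.73] turn 0.0
```

Emit:
send_rows([
  [0.51,[-3,0.4,0],0],
  [0.51,[-3,0.4,0],0],
  [0.51,[-1.8,0.2,1],0],
  [0.51,[-1,0.1,2.4],0],
  [0.51,[0,0,3],0],
  [0.51,[0,0,2.5],0],
  [0.51,[0,0,0.5],0],
  [0.51,[0,0,0],0],
])

```text
time: 7.9
tool_pos: [0.5589, -0.2344, 0.1737]
tool_rot: [-0.001, 0.707, 0.708, 0.0]
contact_force: [-0.3, -0.2, -0.4]
opening: 0.0423
finger_force: 5.0
```

```bash
python3 -c "
from lumps import *
to(.559,-.2353,.0914,90)
lumps()
im,d=look('side'); save(im[200:350,330:530],'close.png',4)"
```

```text
t 7.9 pos [ 0.5589 -0.2344  0.1737] yaw 90.09 tilt [-0.001  0.001 -1.   ] q [ 0.94  0.6  -0.81  1.71  0.49  1.05 -0.04] F [-0.3 -0.2 -0.4] op 0.0423 ff 5.0
  shift now(cm) [-0.1   0.02  8.23] turn 0.001
lump px [403. 282.] 96 [ 0.5607 -0.2361  0.013 ]
lump px [455. 307.] 121 [ 0.5807 -0.342   0.013 ]
lump px [369. 332.] 125 [ 0.4303 -0.2517  0.013 ]
lump px [426. 368.] 157 [ 0.4454 -0.3616  0.013 ]
```

View pics/close.png

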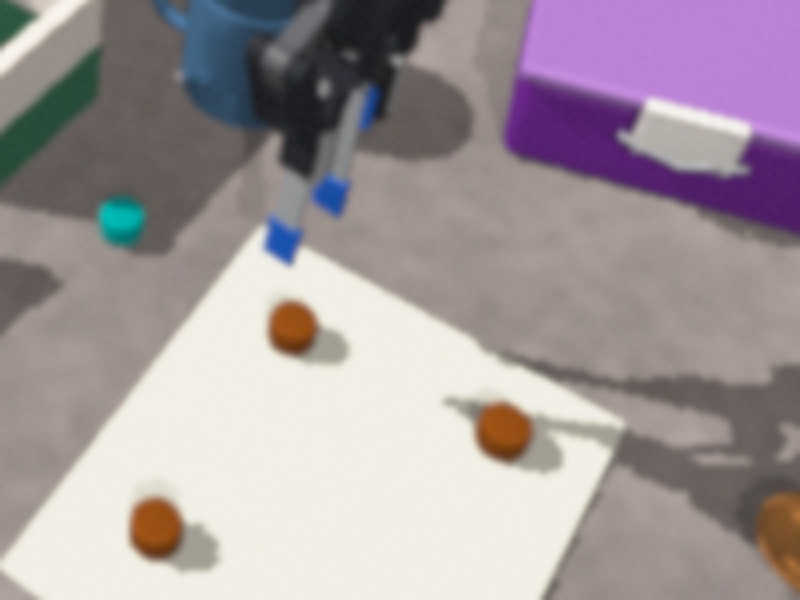

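The open jaws sit above the first lump, with tip midpoint at about (407,260). I'll check how well that lines up.

```bash
python3 -c "
from lumps import *
print(ray('side',406.9,259.6,.089))"
```

```text
[ 0.5572963  -0.23587008  0.089     ]
```

Emit:
send_rows([
  [0.51,[0,0.1,2],0],
  [0.51,[0,0,2],0],
  [0.51,[0,0,2],0],
  [0.51,[0,0,1.2],0],
  [0.51,[0,0,0],0],
])

```text
time: 8.5
tool_pos: [0.5597, -0.2355, 0.1016]
tool_rot: [-0.0, 0.707, 0.707, -0.0]
contact_force: [-0.2, -0.3, -0.6]
opening: 0.0419
finger_force: 5.0
```

Emit:
send_rows([
  [0.51,[0,0.1,0.5],0],
  [0.51,[0,0,0.5],0],
  [0.9,[0,0,0],0],
  [0.9,[0,0,0],0],
  [0.9,[0,0,0],0],
  [0.9,[0,0,0],0],
  [0.9,[0,0,0],0],
], squeeze=30)

```text
time: 9.2
tool_pos: [0.5609, -0.2357, 0.0921]
tool_rot: [0.0, 0.707, 0.707, 0.0]
contact_force: [0.3, -0.6, -1.3]
opening: 0.0369
finger_force: 30.0
```

Emit:
send_rows([
  [0.9,[0,0,-1],0],
  [0.9,[0,0,-2],0],
  [0.9,[0,0,-2.5],0],
  [0.9,[0,0,-3],0],
  [0.9,[0,0,-3],0],
  [0.9,[0,0,-3],0],
  [0.9,[0,0,-1.5],0],
  [0.9,[0,0,0],0],
])

```text
time: 10.0
tool_pos: [0.5615, -0.2358, 0.254]
tool_rot: [0.001, 0.707, 0.707, 0.0]
contact_force: [0.2, 0.9, -1.3]
opening: 0.0372
finger_force: 30.2
```

```bash
python3 -c "
from lumps import *
to(.569+.013,-.009+.018,.07+.0845,90)
lumps()
im,d=look('side'); save(im[170:290,330:490],'held.png',4)"
```

```text
t 10.0 pos [ 0.5615 -0.2358  0.254 ] yaw 90.0 tilt [ 0.003 -0.002 -1.   ] q [ 0.97  0.52 -0.86  1.63  0.42  1.18  0.02] F [ 0.2  0.9 -1.3] op 0.0372 ff 30.2
  shift now(cm) [24.49  2.02  9.92] turn -0.0
lump px [455. 307.] 118 [ 0.5806 -0.3422  0.013 ]
lump px [369. 332.] 126 [ 0.4302 -0.2516  0.013 ]
lump px [426. 368.] 156 [ 0.4455 -0.3615  0.013 ]
```

View pics/held.png

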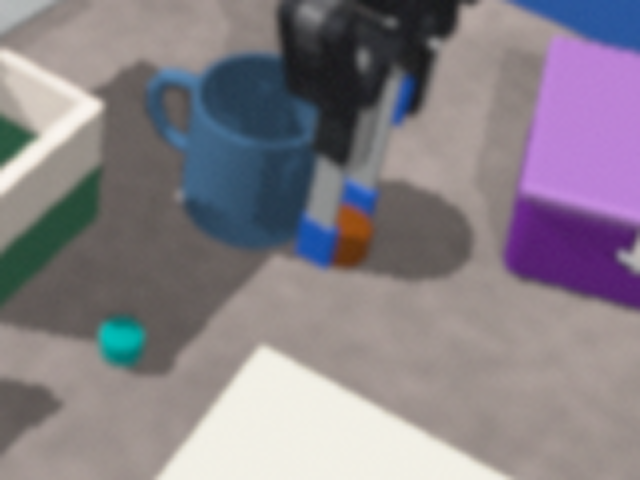

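The first lump is held between the blue jaws. Carrying it to the hopper.

Emit:
send_rows([
  [0.9,[3.05,0.25,0],0],
  [0.9,[3.05,0.25,0],0],
  [0.9,[3.05,0.25,0],0],
  [0.9,[3.05,0.25,0],0],
  [0.9,[3.05,0.25,0],0],
  [0.9,[3.05,0.25,0],0],
  [0.9,[3.05,0.25,0],0],
  [0.9,[3.05,0.25,0],0],
])

```text
time: 10.9
tool_pos: [0.5802, 0.0094, 0.2504]
tool_rot: [-0.001, 0.707, 0.707, -0.001]
contact_force: [0.2, 0.5, -1.7]
opening: 0.0374
finger_force: 30.2
```

```bash
python3 -c "
from lumps import *
to(.569+.012,.008,.156,90)
im,d=look('top'); save(im[150:270,260:420],'over.png',4)"
```

```text
t 10.9 pos [0.5802 0.0094 0.2504] yaw 90.0 tilt [-0.002  0.    -1.   ] q [ 0.62  0.48 -0.91  1.7   0.41  1.16 -0.41] F [ 0.2  0.5 -1.7] op 0.0374 ff 30.2
  shift now(cm) [-0.15  0.1   9.44] turn 0.0
```

View pics/over.png

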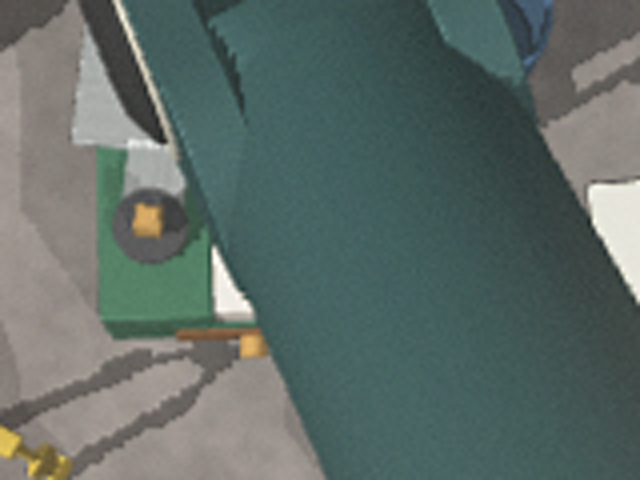

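The top view shows only the arm over the hopper, so I'll rely on the measured position and lower.

Emit:
send_rows([
  [0.9,[-0.1,-0.1,2.5],0],
  [0.9,[0,0,2.5],0],
  [0.9,[0,0,2.5],0],
  [0.9,[0,0,1.9],0],
  [0.9,[0,0,0],0],
])

```text
time: 11.45
tool_pos: [0.578, 0.0071, 0.1546]
tool_rot: [-0.002, 0.707, 0.707, -0.002]
contact_force: [0.6, -0.1, -1.2]
opening: 0.0372
finger_force: 30.3
```

Emit:
send_rows([
  [0.51,[0,0,0],0],
  [0.51,[0,0,0],0],
  [0.51,[0,0,0],0],
  [0.51,[0,0,0],0],
  [0.51,[0,0,-1.5],0],
  [0.51,[0,0,-3],0],
  [0.51,[0,0,-3],0],
  [0.51,[0,0,-2],0],
])

```text
time: 12.25
tool_pos: [0.5803, 0.0077, 0.2563]
tool_rot: [0.001, 0.707, 0.707, 0.001]
contact_force: [0.1, -0.1, -1.9]
opening: 0.0418
finger_force: 5.1
```

```bash
python3 -c "
from lumps import *
to(.580,-.341,.25,90)
lumps()
im,d=look('side'); save(im[160:280,260:420],'drop1.png',4)"
```

```text
t 12.25 pos [0.5803 0.0077 0.2563] yaw 90.02 tilt [ 0.002  0.    -1.   ] q [ 0.62  0.48 -0.91  1.7   0.41  1.17 -0.4 ] F [ 0.1 -0.1 -1.9] op 0.0418 ff 5.1
  shift now(cm) [-34.87  -0.04   0.63] turn 0.0
lump px [455. 307.] 118 [ 0.5806 -0.3422  0.013 ]
lump px [369. 332.] 125 [ 0.4303 -0.2516  0.013 ]
lump px [426. 368.] 157 [ 0.4456 -0.3615  0.013 ]
```

View pics/drop1.png

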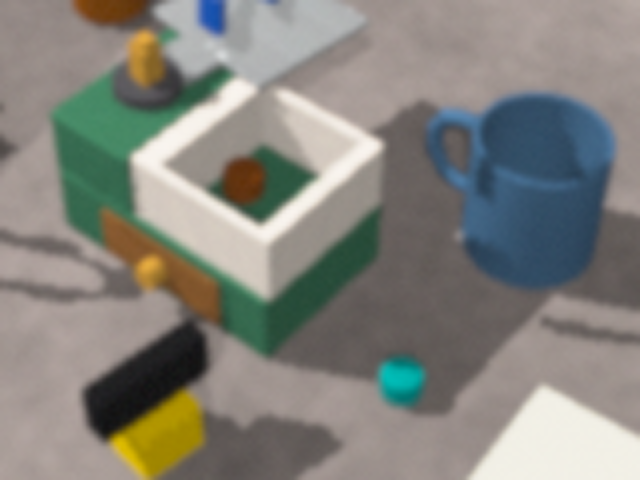

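The first lump lies in the hopper at crop (244,182), and the other three haven't moved. Next is lump1.

Emit:
send_rows([
  [0.51,[-3.0,0,0],0],
  [0.51,[-3.2,0,0],0],
  [0.51,[-3.2,0,0],0],
  [0.51,[-3.2,0,0],0],
  [0.51,[-3.2,0,0],0],
  [0.51,[-3.2,0,0],0],
  [0.51,[-3.2,0,0],0],
  [0.51,[-3.2,0,0],0],
])

```text
time: 13.15
tool_pos: [0.5796, -0.2479, 0.2532]
tool_rot: [-0.0, 0.707, 0.707, -0.0]
contact_force: [0.6, -0.8, -1.3]
opening: 0.0422
finger_force: 5.1
```

Emit:
send_rows([
  [0.51,[-3.2,0,0],0],
  [0.51,[-3.2,0,0],0],
  [0.51,[-2.0,0.1,0],0],
  [0.51,[-1.0,0,2.0],0],
  [0.51,[0,0,3.0],0],
  [0.51,[0,0,3.0],0],
  [0.51,[0,0,0],0],
  [0.51,[0,0,0],0],
])

```text
time: 13.95
tool_pos: [0.5812, -0.3397, 0.1732]
tool_rot: [-0.0, 0.707, 0.708, 0.0]
contact_force: [0.3, 0.4, 0.0]
opening: 0.0417
finger_force: 5.1
```

```bash
python3 -c "
from lumps import *
to(.5806,-.342,.0915,90)
lumps()"
```

```text
t 13.95 pos [ 0.5812 -0.3397  0.1732] yaw 90.07 tilt [-0.     0.001 -1.   ] q [ 0.99  0.7  -0.77  1.53  0.52  1.13  0.11] F [0.3 0.4 0. ] op 0.0417 ff 5.1
  shift now(cm) [-0.24 -0.06  8.17] turn 0.001
lump px [455. 307.] 118 [ 0.5806 -0.3422  0.013 ]
lump px [369. 332.] 125 [ 0.4303 -0.2517  0.013 ]
lump px [426. 368.] 156 [ 0.4455 -0.3615  0.013 ]
```

Emit:
send_rows([
  [0.51,[-0.2,0,2],0],
  [0.51,[0,0,2],0],
  [0.51,[0,0,2],0],
  [0.51,[0,0,1.1],0],
  [0.51,[0,0,1.0],0],
  [0.51,[0,0,0],0],
  [0.51,[0,0,0],0],
])

```text
time: 14.7
tool_pos: [0.5813, -0.3427, 0.0927]
tool_rot: [0.0, 0.707, 0.707, 0.0]
contact_force: [-0.5, 0.6, 0.1]
opening: 0.0415
finger_force: 5.1
```

Emit:
send_rows([
  [0.9,[0,0,0],0],
  [0.9,[0,0,0],0],
  [0.9,[0,0,0],0],
  [0.9,[0,0,0],0],
  [0.9,[0,0,-1],0],
  [0.9,[0,0,-2],0],
  [0.9,[0,0,-3],0],
  [0.9,[0,0,-3],0],
])

```text
time: 15.5
tool_pos: [0.581, -0.3424, 0.1845]
tool_rot: [0.0, 0.707, 0.707, 0.0]
contact_force: [0.1, -0.0, -1.0]
opening: 0.0371
finger_force: 30.5
```

```bash
python3 -c "
from lumps import *
to(.557,.008,.2525,90)
lumps()"
```

```text
t 15.5 pos [ 0.581  -0.3424  0.1845] yaw 90.02 tilt [ 0.001  0.    -1.   ] q [ 1.    0.69 -0.78  1.52  0.52  1.14  0.12] F [ 0.1 -0.  -1. ] op 0.0371 ff 30.5
  shift now(cm) [35.04 -2.39 -6.8 ] turn 0.0
lump px [472. 281.] 42 [ 0.6568 -0.3369  0.013 ]
lump px [369. 332.] 126 [ 0.4302 -0.2516  0.013 ]
lump px [426. 368.] 158 [ 0.4455 -0.3616  0.013 ]
```

Emit:
send_rows([
  [0.9,[0,0,-3],0],
  [0.9,[0,0,-3],0],
  [0.9,[3,-0.2,-1],0],
  [0.9,[3.2,-0.2,0],0],
  [0.9,[3.2,-0.2,0],0],
  [0.9,[3.2,-0.2,0],0],
  [0.9,[3.2,-0.2,0],0],
  [0.9,[3.2,-0.2,0],0],
])

```text
time: 16.35
tool_pos: [0.5688, -0.1512, 0.2534]
tool_rot: [0.001, 0.707, 0.707, 0.0]
contact_force: [0.8, -0.2, -1.7]
opening: 0.037
finger_force: 30.5
```

```bash
python3 -c "
from lumps import *
to(.557,.008,.156,90)
print(ray('side',321,205.5,.060))"
```

```text
t 16.35 pos [ 0.5688 -0.1512  0.2534] yaw 90.02 tilt [ 0.001 -0.001 -1.   ] q [ 0.87  0.49 -0.89  1.68  0.41  1.17 -0.12] F [ 0.8 -0.2 -1.7] op 0.037 ff 30.5
  shift now(cm) [15.92 -1.18  9.73] turn 0.0
[0.57378854 0.00397937 0.06      ]
```

Emit:
send_rows([
  [0.9,[3.2,-0.3,0],0],
  [0.9,[3.2,-0.3,0],0],
  [0.9,[3.2,-0.3,0],0],
  [0.9,[2.6,-0.3,0],0],
  [0.9,[0.3,0,2],0],
  [0.9,[0,0,3],0],
  [0.9,[0,0,2.5],0],
  [0.9,[0,0,2.0],0],
])

```text
time: 17.15
tool_pos: [0.5568, -0.0275, 0.1569]
tool_rot: [0.0, 0.707, 0.707, 0.0]
contact_force: [0.1, -0.1, -0.9]
opening: 0.037
finger_force: 30.5
```

Emit:
send_rows([
  [0.9,[0,0,0],0],
  [0.51,[0,0,0],0],
  [0.51,[0,0,0],0],
  [0.51,[0,0,0],0],
  [0.51,[0,0,-1.5],0],
  [0.51,[0,0,-3],0],
  [0.51,[0,0,-3],0],
  [0.51,[0,0,-2],0],
])

```text
time: 17.95
tool_pos: [0.5573, -0.0273, 0.2554]
tool_rot: [0.001, 0.707, 0.707, 0.001]
contact_force: [0.2, -0.3, -0.7]
opening: 0.042
finger_force: 5.1
```

```bash
cat >> lumps.py <<'E'
def hop():
    im,_=look("side"); hsv=cv2.cvtColor(im,cv2.COLOR_RGB2HSV)
    m=(hsv[...,0]<20)&(hsv[...,1]>130)&(hsv[...,2]>40)
    n,l,st,c=cv2.connectedComponentsWithStats(m.astype(np.uint8))
    for k in range(1,n):
        p=ray("side",*c[k],.06)
        if st[k,4]>8 and .5<p[0]<.64 and -.06<p[1]<.05: print("hopper px",c[k].round(0),st[k,4],p.round(3))
    return im
E
python3 -c "
from lumps import *
to(.4302,-.2516,.2525,90)
lumps();hop()"
```

```text
t 17.95 pos [ 0.5573 -0.0273  0.2554] yaw 90.03 tilt [ 0.002 -0.    -1.   ] q [ 0.72  0.43 -0.93  1.76  0.38  1.14 -0.33] F [ 0.2 -0.3 -0.7] op 0.042 ff 5.1
  shift now(cm) [-22.43 -12.72   0.26] turn 0.0
lump px [369. 332.] 125 [ 0.4303 -0.2516  0.013 ]
lump px [426. 368.] 157 [ 0.4455 -0.3616  0.013 ]
hopper px [321. 206.] 115 [0.572 0.002 0.06 ]
```

Emit:
send_rows([
  [0.51,[-2.8,-1.59,0],0],
  [0.51,[-2.8,-1.59,0],0],
  [0.51,[-2.8,-1.59,0],0],
  [0.51,[-2.8,-1.59,0],0],
  [0.51,[-2.8,-1.59,0],0],
  [0.51,[-2.8,-1.59,0],0],
  [0.51,[-2.8,-1.59,0],0],
  [0.51,[-2.8,-1.59,0],0],
])

```text
time: 18.85
tool_pos: [0.4288, -0.2526, 0.2524]
tool_rot: [0.0, 0.707, 0.707, -0.0]
contact_force: [0.2, -1.1, -0.9]
opening: 0.0421
finger_force: 5.1
```

Emit:
send_rows([
  [0.51,[0,0,2],0],
  [0.51,[0,0,3],0],
  [0.51,[0,0,3],0],
  [0.51,[0,0,0],0],
  [0.51,[0,0,0],0],
])

```text
time: 19.35
tool_pos: [0.43, -0.2513, 0.1728]
tool_rot: [-0.0, 0.707, 0.707, 0.0]
contact_force: [1.2, -0.5, -0.5]
opening: 0.0418
finger_force: 5.1
```

```bash
python3 -c "
from lumps import *
lumps();hop();to(.4303,-.2516,.0915,90);
im,d=look('top'); W=cloud('top',d); save(im[170:240,300:370],'x.png',6); h=cv2.cvtColor(im,cv2.COLOR_RGB2HSV); m=(W[...,2]<.08)&(W[...,2]>.055)&(h[...,0]<20)&(h[...,1]>100)&(W[...,0]>.5)&(W[...,0]<.63)&(W[...,1]>-.06)&(W[...,1]<.05); n,l,st,c=cv2.connectedComponentsWithStats(m.astype(np.uint8)); print([(st[k,4],W[l==k].mean(0).round(3)) for k in range(1,n)])"
```

```text
lump px [369. 332.] 125 [ 0.4303 -0.2517  0.013 ]
lump px [426. 368.] 162 [ 0.4458 -0.3614  0.013 ]
hopper px [321. 206.] 114 [0.572 0.002 0.06 ]
t 19.45 pos [ 0.4304 -0.2518  0.1736] yaw 90.01 tilt [ 0.001 -0.001 -1.   ] q [ 1.18  0.41 -0.86  1.98  0.39  0.93  0.13] F [-0.  -0.6 -1.1] op 0.0419 ff 5.1
  shift now(cm) [ 0.03 -0.02  8.21] turn 0.0
[(np.int32(75), array([0.572, 0.007, 0.068])), (np.int32(86), array([ 0.55 , -0.026,  0.068]))]
```

Two lumps are confirmed in the hopper, at (.572,.007) and (.550,-.026). Now taking lump2.

Emit:
send_rows([
  [0.51,[0,0,2],0],
  [0.51,[0,0,2],0],
  [0.51,[0,0,2],0],
  [0.51,[0,0,1.1],0],
  [0.51,[0,0,1.0],0],
  [0.51,[0,0,0],0],
  [0.51,[0,0,0],0],
])

```text
time: 20.2
tool_pos: [0.43, -0.2517, 0.0916]
tool_rot: [0.0, 0.707, 0.707, 0.0]
contact_force: [-0.5, 0.4, -1.1]
opening: 0.0418
finger_force: 5.1
```

Emit:
send_rows([
  [0.9,[0,0,0],0],
  [0.9,[0,0,0],0],
  [0.9,[0,0,0],0],
  [0.9,[0,0,0],0],
  [0.9,[0,0,-1],0],
  [0.9,[0,0,-3],0],
  [0.9,[0,0,-3],0],
  [0.9,[0,0,-3],0],
])

```text
time: 21.0
tool_pos: [0.4297, -0.2514, 0.1929]
tool_rot: [0.0, 0.707, 0.707, 0.0]
contact_force: [-0.2, -1.1, -1.7]
opening: 0.037
finger_force: 30.4
```

Emit:
send_rows([
  [0.9,[0,0,-3],0],
  [0.9,[0,0,-3],0],
  [0.9,[0,0,0],0],
  [0.9,[0,0,0],0],
])

```text
time: 21.4
tool_pos: [0.4297, -0.2518, 0.2516]
tool_rot: [0.001, 0.707, 0.707, -0.0]
contact_force: [0.4, 0.7, -1.6]
opening: 0.0372
finger_force: 30.4
```

```bash
python3 -c "
from lumps import *
lumps();to(.584,-.026,.2525,90)"
```

```text
lump px [377. 282.] 117 [ 0.526  -0.1985  0.013 ]
lump px [426. 368.] 159 [ 0.4455 -0.3616  0.013 ]
t 21.45 pos [ 0.4293 -0.2516  0.2508] yaw 89.99 tilt [-0. -0. -1.] q [ 1.26  0.3  -0.92  1.9   0.27  1.07  0.22] F [-0.3 -0.7 -1.5] op 0.0374 ff 30.4
  shift now(cm) [22.56 15.46 -0.18] turn -0.0
```

Emit:
send_rows([
  [0.9,[2.8,1.9,0],0],
  [0.9,[2.8,1.9,0],0],
  [0.9,[2.8,1.9,0],0],
  [0.9,[2.8,1.9,0],0],
  [0.9,[2.8,1.9,0],0],
  [0.9,[2.8,1.9,0],0],
  [0.9,[2.8,1.9,0],0],
  [0.9,[2.8,1.9,0],0],
])

```text
time: 22.25
tool_pos: [0.5818, -0.0263, 0.2497]
tool_rot: [-0.001, 0.707, 0.707, -0.001]
contact_force: [0.3, -0.5, -1.1]
opening: 0.0371
finger_force: 30.4
```

Emit:
send_rows([
  [0.9,[0.1,0,2],0],
  [0.9,[0,0,3],0],
  [0.9,[0,0,2.5],0],
  [0.9,[0,0,2.0],0],
  [0.9,[0,0,0],0],
])

```text
time: 22.75
tool_pos: [0.5804, -0.0263, 0.1531]
tool_rot: [-0.002, 0.707, 0.707, -0.001]
contact_force: [-1.2, -0.2, 0.5]
opening: 0.0371
finger_force: 31.6
```

Emit:
send_rows([
  [0.51,[0,0,0],0],
  [0.51,[0,0,0],0],
  [0.51,[0,0,0],0],
  [0.51,[0,0,0],0],
  [0.51,[0,0,-1.5],0],
  [0.51,[0,0,-3],0],
  [0.51,[0,0,-3],0],
  [0.51,[0,0,-2],0],
])

```text
time: 23.55
tool_pos: [0.5821, -0.0262, 0.2542]
tool_rot: [0.001, 0.707, 0.707, 0.001]
contact_force: [0.2, 0.1, -1.5]
opening: 0.0417
finger_force: 5.1
```

```bash
python3 -c "
from lumps import *
lumps();hop();to(.4456,-.3615,.2525,90)"
```

```text
lump px [426. 368.] 158 [ 0.4455 -0.3616  0.013 ]
hopper px [324. 207.] 157 [ 0.575 -0.003  0.06 ]
t 23.65 pos [ 0.5828 -0.0263  0.2549] yaw 90.0 tilt [ 0.005 -0.001 -1.   ] q [ 0.68  0.48 -0.92  1.7   0.42  1.17 -0.35] F [ 1.4  1.3 -1. ] op 0.0416 ff 5.1
  shift now(cm) [-33.52 -13.72   0.19] turn 0.0
```

Emit:
send_rows([
  [0.51,[-3.05,-1.24,0],0],
  [0.51,[-3.05,-1.24,0],0],
  [0.51,[-3.05,-1.24,0],0],
  [0.51,[-3.05,-1.24,0],0],
  [0.51,[-3.05,-1.24,0],0],
  [0.51,[-3.05,-1.24,0],0],
  [0.51,[-3.05,-1.24,0],0],
  [0.51,[-3.05,-1.24,0],0],
])

```text
time: 24.45
tool_pos: [0.4817, -0.2718, 0.2513]
tool_rot: [0.0, 0.707, 0.707, -0.0]
contact_force: [0.2, -0.0, -0.8]
opening: 0.0416
finger_force: 5.1
```

Emit:
send_rows([
  [0.51,[-3.05,-1.24,0],0],
  [0.51,[-3.05,-1.24,0],0],
  [0.51,[-3.05,-1.25,0],0],
  [0.51,[0,0,2],0],
  [0.51,[0,0,3],0],
  [0.51,[0,0,3],0],
  [0.51,[0,0,0],0],
  [0.51,[0,0,0],0],
])

```text
time: 25.25
tool_pos: [0.4454, -0.362, 0.1718]
tool_rot: [-0.0, 0.707, 0.707, 0.0]
contact_force: [0.3, -0.2, -0.3]
opening: 0.0421
finger_force: 5.1
```

```bash
python3 -c "
from lumps import *
lumps();hop();to(.4456,-.3615,.0915,90)
im,d=look('top'); W=cloud('top',d); h=cv2.cvtColor(im,cv2.COLOR_RGB2HSV); m=(W[...,2]<.08)&(W[...,2]>.055)&(h[...,0]<20)&(h[...,1]>100)&(W[...,0]>.5)&(W[...,0]<.63)&(W[...,1]>-.06)&(W[...,1]<.05); n,l,st,c=cv2.connectedComponentsWithStats(m.astype(np.uint8)); print([(st[k,4],W[l==k].mean(0).round(3)) for k in range(1,n)])"
```

```text
lump px [426. 368.] 151 [ 0.4451 -0.3616  0.013 ]
hopper px [324. 207.] 155 [ 0.575 -0.003  0.06 ]
t 25.35 pos [ 0.4459 -0.3624  0.1727] yaw 90.01 tilt [ 0.001 -0.001 -1.   ] q [ 1.25  0.54 -0.82  1.79  0.46  1.01  0.25] F [0.2 0.1 0. ] op 0.0416 ff 5.1
  shift now(cm) [ 0.1  -0.04  8.12] turn 0.0
[(np.int32(80), array([0.572, 0.007, 0.068])), (np.int32(171), array([ 0.563, -0.026,  0.068]))]
```

Three lumps are in. Now the last one.

Emit:
send_rows([
  [0.51,[0,0,2],0],
  [0.51,[0,0,2],0],
  [0.51,[0,0,2],0],
  [0.51,[0,0,1.1],0],
  [0.51,[0,0,1.0],0],
  [0.51,[0,0,0],0],
  [0.51,[0,0,0],0],
])

```text
time: 26.1
tool_pos: [0.4455, -0.3623, 0.0907]
tool_rot: [0.0, 0.707, 0.707, 0.0]
contact_force: [0.9, 0.4, -0.6]
opening: 0.0418
finger_force: 5.1
```

Emit:
send_rows([
  [0.9,[0,0,0],0],
  [0.9,[0,0,0],0],
  [0.9,[0,0,0],0],
  [0.9,[0,0,0],0],
  [0.9,[0,0,-1],0],
  [0.9,[0,0,-3],0],
  [0.9,[0,0,-3],0],
  [0.9,[0,0,-3],0],
])

```text
time: 26.9
tool_pos: [0.4453, -0.3619, 0.192]
tool_rot: [0.0, 0.707, 0.707, 0.0]
contact_force: [-0.1, 0.1, -1.1]
opening: 0.0372
finger_force: 30.4
```

Emit:
send_rows([
  [0.9,[0,0,-3],0],
  [0.9,[0,0,-3],0],
  [0.9,[0,0,0],0],
  [0.9,[0,0,0],0],
])

```text
time: 27.3
tool_pos: [0.4452, -0.3622, 0.2508]
tool_rot: [0.001, 0.707, 0.707, -0.0]
contact_force: [-1.1, 0.1, -0.9]
opening: 0.0371
finger_force: 30.4
```

```bash
python3 -c "
from lumps import *
lumps();to(.553,.010,.2525,90)"
```

```text
lump px [451. 323.] 76 [ 0.547  -0.3511  0.013 ]
t 27.35 pos [ 0.4449 -0.3621  0.2499] yaw 90.0 tilt [-0. -0. -1.] q [ 1.3   0.45 -0.87  1.72  0.38  1.14  0.31] F [-0.4  0.1 -2.2] op 0.0373 ff 30.4
  shift now(cm) [37.21 10.81 -0.26] turn -0.0
```

Emit:
send_rows([
  [0.9,[3.1,0.9,0],0],
  [0.9,[3.1,0.9,0],0],
  [0.9,[3.1,0.9,0],0],
  [0.9,[3.1,0.9,0],0],
  [0.9,[3.1,0.9,0],0],
  [0.9,[3.1,0.9,0],0],
  [0.9,[3.1,0.9,0],0],
  [0.9,[3.1,0.9,0],0],
])

```text
time: 28.15
tool_pos: [0.5169, -0.1128, 0.2492]
tool_rot: [-0.001, 0.707, 0.707, -0.0]
contact_force: [1.0, 0.2, -1.0]
opening: 0.0371
finger_force: 30.3
```

Emit:
send_rows([
  [0.9,[3.1,0.9,0],0],
  [0.9,[3.1,0.9,0],0],
  [0.9,[3.1,0.9,0],0],
  [0.9,[3.1,0.9,0],0],
  [0.9,[0,0,2],0],
  [0.9,[0,0,2.5],0],
  [0.9,[0,0,2.5],0],
  [0.9,[0,0,0],0],
])

```text
time: 28.95
tool_pos: [0.5513, 0.0098, 0.1767]
tool_rot: [-0.002, 0.707, 0.707, -0.002]
contact_force: [-0.6, 1.1, -0.8]
opening: 0.0372
finger_force: 30.4
```

```bash
python3 -c "
from lumps import *
to(.554,.010,.157,90)"
```

```text
t 28.95 pos [0.5513 0.0098 0.1767] yaw 90.03 tilt [-0.006  0.001 -1.   ] q [ 0.62  0.53 -0.9   1.84  0.48  1.01 -0.48] F [-0.6  1.1 -0.8] op 0.0372 ff 30.4
  shift now(cm) [0.02 0.29 1.97] turn 0.001
```

Emit:
send_rows([
  [0.9,[0,0.2,1],0],
  [0.9,[0,0,0.9],0],
  [0.9,[0,0,0],0],
  [0.51,[0,0,0],0],
  [0.51,[0,0,0],0],
  [0.51,[0,0,0],0],
  [0.51,[0,0,0],0],
])

```text
time: 29.65
tool_pos: [0.5553, 0.0098, 0.1613]
tool_rot: [0.0, 0.707, 0.707, 0.0]
contact_force: [-0.5, -0.3, -1.3]
opening: 0.042
finger_force: 5.1
```

Emit:
send_rows([
  [0.51,[0,0,-1.5],0],
  [0.51,[0,0,-3],0],
  [0.51,[0,0,-3],0],
  [0.51,[0,0,-3],0],
  [0.51,[0,0,0],0],
  [0.51,[0,0,0],0],
])

```text
time: 30.25
tool_pos: [0.5553, 0.0098, 0.267]
tool_rot: [0.001, 0.707, 0.707, 0.0]
contact_force: [0.4, -1.0, -2.0]
opening: 0.0419
finger_force: 5.1
```

```bash
python3 -c "
from lumps import *
lumps();hop();to(.4937,.2655,.2625,1.2)"
```

```text
hopper px [324. 207.] 157 [ 0.575 -0.003  0.06 ]
t 30.35 pos [0.5548 0.0098 0.2657] yaw 90.0 tilt [-0.001 -0.    -1.   ] q [ 0.68  0.43 -0.96  1.75  0.38  1.17 -0.4 ] F [-0.8 -0.5 -0.4] op 0.042 ff 5.1
  shift now(cm) [25.57 -6.11  0.32] turn 1.55
```

Emit:
send_rows([
  [0.51,[3.2,-0.76,0],0],
  [0.51,[3.2,-0.76,0],0],
  [0.51,[3.2,-0.76,0],0],
  [0.51,[3.2,-0.76,0],0],
  [0.51,[3.2,-0.76,0],0],
  [0.51,[3.2,-0.76,0],0],
  [0.51,[3.2,-0.76,0],0],
  [0.51,[3.2,-0.79,0],0],
])

```text
time: 31.15
tool_pos: [0.4933, 0.2669, 0.2652]
tool_rot: [-0.0, 0.707, 0.707, -0.001]
contact_force: [0.1, -1.1, -0.6]
opening: 0.0419
finger_force: 5.1
```

Emit:
send_rows([
  [0.51,[0,0,0],0.141],
  [0.51,[0,0,0],0.141],
  [0.51,[0,0,0],0.141],
  [0.51,[0,0,0],0.141],
  [0.51,[0,0,0],0.141],
  [0.51,[0,0,0],0.141],
  [0.51,[0,0,0],0.141],
  [0.51,[0,0,0],0.141],
])

```text
time: 31.95
tool_pos: [0.4937, 0.2658, 0.2652]
tool_rot: [0.0, 0.976, 0.217, -0.001]
contact_force: [-0.1, -0.3, -1.4]
opening: 0.042
finger_force: 5.1
```

Emit:
send_rows([
  [0.51,[0,0,0],0.141],
  [0.51,[0,0,0],0.141],
  [0.51,[0,0,0],0.14],
  [0.51,[0,0,2],0],
  [0.51,[0,0,3],0],
  [0.51,[0,0,3],0],
  [0.51,[0,0,0],0],
  [0.51,[0,0,0],0],
])

```text
time: 32.75
tool_pos: [0.4938, 0.266, 0.1861]
tool_rot: [0.0, 1.0, 0.011, -0.001]
contact_force: [-0.0, -0.1, -0.4]
opening: 0.0416
finger_force: 5.1
```

```bash
cat >> lumps.py <<'E'
def tophop():
    im,d=look('top'); W=cloud('top',d); h=cv2.cvtColor(im,cv2.COLOR_RGB2HSV); m=(W[...,2]<.09)&(W[...,2]>.055)&(h[...,0]<20)&(h[...,1]>100)&(W[...,0]>.5)&(W[...,0]<.63)&(W[...,1]>-.06)&(W[...,1]<.05); n,l,st,c=cv2.connectedComponentsWithStats(m.astype(np.uint8)); print([(st[k,4],W[l==k].mean(0).round(3),W[l==k][:,2].max().round(3)) for k in range(1,n)]); return im
E
python3 -c "
from lumps import *
a=tophop()
to(.4937,.2655,.0935,1.2)
b,_=look('side'); K=manip.calibration('side')
save(np.hstack([cv2.resize(b[70:210,190:290],None,fx=4,fy=4),cv2.resize(a[175:240,305:370],(390,390)) if 0 else cv2.copyMakeBorder(cv2.resize(a[175:240,305:370],(390,390)),0,170,0,0,cv2.BORDER_CONSTANT)]),'pre.png')"
```

```text
[(np.int32(80), array([0.572, 0.007, 0.068]), np.float64(0.074)), (np.int32(174), array([ 0.563, -0.026,  0.068]), np.float64(0.074)), (np.int32(45), array([0.536, 0.012, 0.073]), np.float64(0.078))]
t 32.8 pos [0.4943 0.2663 0.187 ] yaw 1.21 tilt [ 0.     0.001 -1.   ] q [-0.04  0.45 -0.64  1.82  0.32  0.98 -2.36] F [0.3 0.5 0. ] op 0.0416 ff 5.1
  shift now(cm) [-0.06  0.08  9.35] turn 0.0
```

View pics/pre.png

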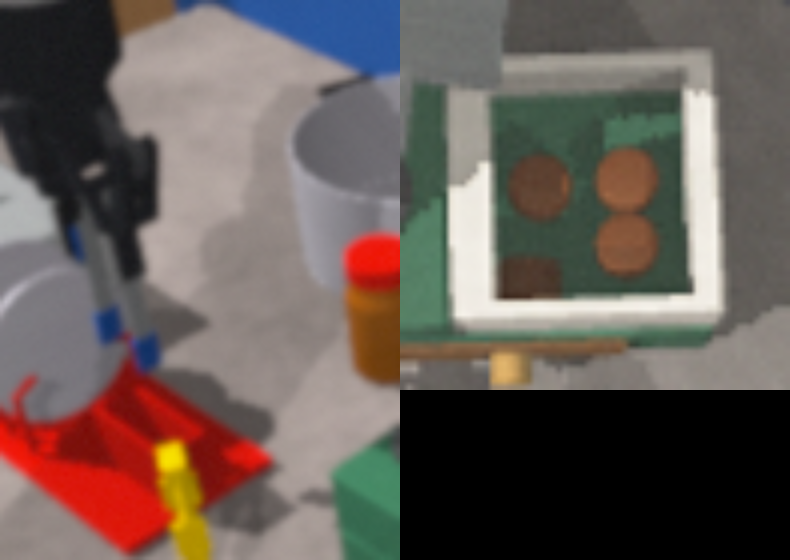

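All four lumps lie in the hopper and the tongs hang upright over the pocket, tip midpoint at about (222,159).

```bash
python3 -c "
from lumps import *
print(ray('side',222,158.5,.102))"
```

```text
[0.49770878 0.27045535 0.102     ]
```

Emit:
send_rows([
  [0.51,[0,0,2],0],
  [0.51,[0,0,2],0],
  [0.51,[0,0,1],0],
  [0.51,[0,0,0],0],
])

```text
time: 33.25
tool_pos: [0.494, 0.2658, 0.1358]
tool_rot: [0.0, 1.0, 0.01, -0.0]
contact_force: [-0.3, -0.7, -0.9]
opening: 0.0417
finger_force: 5.1
```

Emit:
send_rows([
  [0.51,[0,0,1],0],
  [0.51,[0,0,1],0],
  [0.51,[0,0,1],0],
  [0.51,[0,0,0.8],0],
  [0.51,[0,0,0.2],0],
  [0.51,[0,0,0],0],
])

```text
time: 33.85
tool_pos: [0.4939, 0.2659, 0.0957]
tool_rot: [0.0, 1.0, 0.01, -0.0]
contact_force: [1.0, -1.1, -1.2]
opening: 0.042
finger_force: 5.1
```

Emit:
send_rows([
  [0.51,[0,0,0.1],0],
  [0.51,[0,0,0.1],0],
  [0.51,[0,0,0],0],
  [0.51,[0,0,0],0],
])

```text
time: 34.25
tool_pos: [0.4942, 0.2659, 0.0942]
tool_rot: [-0.0, 1.0, 0.01, 0.0]
contact_force: [0.1, 0.6, -1.0]
opening: 0.0418
finger_force: 5.1
```

Emit:
send_rows([
  [0.51,[0,0,0.1],0],
  [0.51,[0,0,0],0],
  [0.51,[0,0,0],0],
])

```text
time: 34.55
tool_pos: [0.4941, 0.2658, 0.093]
tool_rot: [-0.0, 1.0, 0.01, -0.0]
contact_force: [0.1, -0.3, -0.8]
opening: 0.0416
finger_force: 5.1
```

Emit:
send_rows([
  [0.51,[0,0,0.1],0],
  [0.51,[0,0,0.1],0],
  [0.51,[0,0,0],0],
  [0.51,[0,0,0],0],
])

```text
time: 34.95
tool_pos: [0.4942, 0.2661, 0.0911]
tool_rot: [-0.0, 1.0, 0.01, 0.0]
contact_force: [-0.3, 2.1, 3.7]
opening: 0.0418
finger_force: 2.3
```

Contact with the pocket floor. Releasing gently and lifting away.

Emit:
send_rows([
  [0.48,[0,0,-0.05],0],
  [0.44,[0,0,0],0],
  [0.4,[0,0,0],0],
  [0.35,[0,0,0],0],
  [0.28,[0,0,0],0],
  [0.25,[0,0,0],0],
  [0.25,[0,0,0],0],
])

```text
time: 35.65
tool_pos: [0.4941, 0.2658, 0.0915]
tool_rot: [-0.0, 1.0, 0.01, -0.0]
contact_force: [0.8, 0.0, -0.6]
opening: 0.0638
finger_force: 0.0
```

Emit:
send_rows([
  [0.25,[0,0,-1],0],
  [0.25,[0,0,-2],0],
  [0.25,[0,0,-3],0],
  [0.25,[0,0,-3],0],
  [0.25,[0,0,-3],0],
  [0.25,[0,0,-3],0],
  [0.25,[0,0,0],0],
])

```text
time: 36.35
tool_pos: [0.4952, 0.2669, 0.2459]
tool_rot: [-0.001, 1.0, 0.01, 0.003]
contact_force: [0.2, 0.7, -0.2]
opening: 0.064
finger_force: 0.0
```

```bash
cat > hm.py <<'E'
from lumps import *
im,d=look("top"); W=cloud("top",d); X,Y,Z=W[...,0],W[...,1],W[...,2]
def r(m): 
    P=W[m]; q=cv2.minAreaRect((P[:,:2]*1000).astype(np.float32)); print(m.sum(),P.mean(0).round(4),np.round(q[0],1),np.round(q[1],1),round(q[2],1))
hb=(Z>.06)&(Z<.08)&(X>.39)&(X<.49)&(Y>-.1)&(Y<0); r(hb)
P=(W[hb][:,:2]-W[hb][:,:2].mean(0)); e=np.linalg.svd(P)[2][0]; print("bar axis deg",np.degrees(np.arctan2(e[1],e[0])))
t=(Z>.105)&(Z<.14)&(X>.46)&(X<.53)&(Y>.22)&(Y<.31); r(t) if t.sum()>3 else print("tongs hidden")
sp=(Z>.12)&(Z<.14)&(X>.54)&(X<.59)&(Y>.05)&(Y<.1); r(sp) if sp.sum()>3 else 0
E
python3 -c "
exec(open('hm.py').read()); to(.4402,-.0520,.25,174.7)
b,_=look('side'); save(b[100:220,160:290],'rel.png',4)"
```

```text
254 [ 0.4402 -0.0519  0.0682] [440.3 -52. ] [17.9 69.5] 84.4
bar axis deg 174.3894514517928
8 [0.4953 0.2535 0.1104] [495.1 253.3] [3.2 4.6] 59.0
46 [0.5646 0.0761 0.1287] [565.1  76.7] [13.8 13.4] 1.3
t 36.4 pos [0.4946 0.2663 0.2438] yaw 1.19 tilt [ 0.003  0.001 -1.   ] q [-0.01  0.38 -0.67  1.77  0.26  1.08 -2.32] F [-0.6  0.4 -0.4] op 0.064 ff 0.0
  shift now(cm) [-6.1  31.71 -0.68] turn -3.028
```

View pics/rel.png

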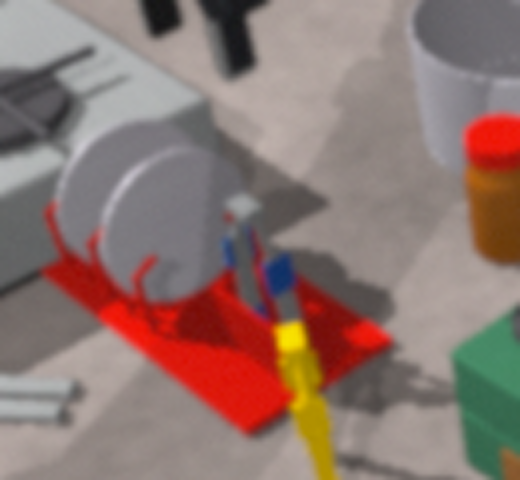

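The tongs stand in their pocket. Next is the handle: the bar axis is at 174.4° and its centre at (.440,-.052).

Emit:
send_rows([
  [0.25,[0,0,0],-0.144],
  [0.25,[0,0,0],-0.144],
  [0.25,[0,0,0],-0.144],
  [0.25,[0,0,0],-0.144],
  [0.25,[0,0,0],-0.144],
  [0.25,[0,0,0],-0.144],
  [0.25,[0,0,0],-0.144],
  [0.25,[0,0,0],-0.144],
])

```text
time: 37.25
tool_pos: [0.4936, 0.2656, 0.2406]
tool_rot: [-0.0, 0.831, 0.556, -0.001]
contact_force: [0.4, -0.1, 0.1]
opening: 0.0641
finger_force: 0.0
```

Emit:
send_rows([
  [0.25,[0,0,0],-0.144],
  [0.25,[0,0,0],-0.144],
  [0.25,[0,0,0],-0.144],
  [0.25,[0,0,0],-0.144],
  [0.25,[0,0,0],-0.144],
  [0.25,[0,0,0],-0.144],
  [0.25,[0,0,0],-0.144],
  [0.25,[0,0,0],-0.144],
])

```text
time: 38.05
tool_pos: [0.4936, 0.2656, 0.2407]
tool_rot: [-0.001, 0.394, 0.919, -0.0]
contact_force: [-0.1, 0.1, -0.4]
opening: 0.0641
finger_force: 0.0
```

Emit:
send_rows([
  [0.25,[0,0,0],-0.144],
  [0.25,[0,0,0],-0.144],
  [0.25,[0,0,0],-0.144],
  [0.25,[0,0,0],-0.144],
  [0.25,[0,0,0],-0.144],
  [0.25,[0.2,-3,0],0],
  [0.25,[0.2,-3,0],0],
  [0.25,[0.2,-3,0],0],
])

```text
time: 38.85
tool_pos: [0.4786, 0.1759, 0.2406]
tool_rot: [-0.001, 0.048, 0.999, 0.0]
contact_force: [0.5, -0.6, 0.7]
opening: 0.0641
finger_force: 0.0
```

Emit:
send_rows([
  [0.25,[0.25,-3.3,0],0],
  [0.25,[0.25,-3.3,0],0],
  [0.25,[0.25,-3.3,0],0],
  [0.25,[0.25,-3.3,0],0],
  [0.25,[0.25,-3.3,0],0],
  [0.25,[0.25,-3.3,0],0],
  [0.25,[0.2,-3.0,0],0],
  [0.25,[0,0,0],0],
])

```text
time: 39.65
tool_pos: [0.4393, -0.0521, 0.2406]
tool_rot: [-0.001, 0.051, 0.999, -0.0]
contact_force: [-0.5, 0.3, 0.5]
opening: 0.0637
finger_force: 0.0
```

```bash
python3 -c "
from h import *
to(.4402,-.0520,.06,174.5)
im,d=look('top'); W=cloud('top',d); X,Y,Z=W[...,0],W[...,1],W[...,2]
t=(Z>.05)&(Z<.14)&(X>.46)&(X<.53)&(Y>.22)&(Y<.31)&((im[...,0]<150)|(im[...,1]>100)); P=W[t&(Z>.1)]; print('tongs',t.sum(),P.min(0),P.max(0),cv2.minAreaRect((P[:,:2]*1000).astype(np.float32)))
t=(Z>.06)&(Z<.14)&(X>.4)&(X<.48)&(Y>.1)&(Y<.2); print('yellow',W[t].mean(0))
"
```

```text
t 39.65 pos [ 0.4393 -0.0521  0.2406] yaw 174.17 tilt [-0.002 -0.    -1.   ] q [ 1.15  0.29 -1.25  2.03  0.32  1.05  1.22] F [-0.5  0.3  0.5] op 0.0637 ff 0.0
  shift now(cm) [-0.12  0.02 18.06] turn -0.006
tongs 248 [0.48535684 0.24522553 0.1004061 ] [0.50232908 0.28568978 0.13212573] ((495.05364990234375, 265.23870849609375), (41.74346160888672, 15.352593421936035), 84.34165954589844)
yellow [0.44417739 0.14970838 0.10330959]
```

Emit:
send_rows([
  [0.25,[0,0,3],0],
  [0.25,[0,0,3],0],
  [0.25,[0,0,3],0],
  [0.25,[0,0,3],0],
  [0.25,[0,0,3],0],
  [0.25,[0,0,2],0],
  [0.25,[0,0,0.9],0],
  [0.25,[0,0,0],0],
])

```text
time: 40.5
tool_pos: [0.44, -0.0473, 0.0618]
tool_rot: [-0.001, 0.048, 0.999, 0.001]
contact_force: [-0.0, 0.1, 1.2]
opening: 0.0641
finger_force: 0.0
```

Emit:
send_rows([
  [0.5,[0,0,0],0],
  [0.7,[0,0,0],0],
  [0.9,[0,0,0],0],
  [0.9,[0,0,0],0],
  [0.9,[0,0,0],0],
  [0.9,[0,0,0],0],
  [0.9,[0,0,0],0],
  [0.9,[0,0,0],0],
], squeeze=60)

```text
time: 41.3
tool_pos: [0.4406, -0.0486, 0.0627]
tool_rot: [0.0, 0.048, 0.999, -0.0]
contact_force: [-1.7, -1.7, 8.1]
opening: 0.0169
finger_force: 63.3
```

```bash
python3 -c "
from h import *
to(.565,.076,.25,175.5)"
```

```text
t 41.3 pos [ 0.4406 -0.0486  0.0627] yaw 174.44 tilt [ 0. -0. -1.] q [ 0.81  0.58 -0.92  2.17  0.71  0.73  0.88] F [-1.7 -1.7  8.1] op 0.0169 ff 63.3
  shift now(cm) [-11.18  13.6  -18.73] turn -0.018
```

Emit:
send_rows([
  [0.9,[0,0,-1],0],
  [0.9,[0,0,-3],0],
  [0.9,[0,0,-4],0],
  [0.9,[0,0,-4],0],
  [0.9,[0,0,-4],0],
  [0.9,[0,0,-2.5],0],
  [0.9,[0,0,0],0],
  [0.9,[0,0,0],-0.015],
])

```text
time: 42.1
tool_pos: [0.4402, -0.0487, 0.2476]
tool_rot: [0.0, 0.041, 0.999, -0.001]
contact_force: [-0.2, 0.4, -1.1]
opening: 0.0171
finger_force: 62.3
```

Emit:
send_rows([
  [0.9,[-1.86,2.26,0],0],
  [0.9,[-1.86,2.26,0],0],
  [0.9,[-1.86,2.26,0],0],
  [0.9,[-1.86,2.26,0],0],
  [0.9,[-1.86,2.26,0],0],
  [0.9,[-1.88,2.3,0],0],
  [0.9,[0,0,0],0],
  [0.9,[0,0,0],0],
])

```text
time: 42.9
tool_pos: [0.5623, 0.0789, 0.2459]
tool_rot: [-0.001, 0.04, 0.999, 0.0]
contact_force: [-0.5, 0.2, -1.5]
opening: 0.0167
finger_force: 62.3
```

```bash
python3 -c "
from lumps import *
to(.565,.076,.205,175.3)
a,d=look('top'); b,_=look('side'); np.savez('hov.npz',a=a,b=b,d=d)
W=cloud('top',d); sp=(W[...,2]>.12)&(W[...,2]<.14)&(W[...,0]>.54)&(W[...,0]<.59)&(W[...,1]>.05)&(W[...,1]<.1); print(sp.sum())
save(np.hstack([cv2.resize(a[150:240,250:340],(400,400)),cv2.resize(b[120:220,240:340],(400,400))]),'hov.png')"
```

```text
t 42.9 pos [0.5623 0.0789 0.2459] yaw 175.46 tilt [-0.003  0.001 -1.   ] q [ 0.6   0.53 -1.06  1.74  0.49  1.18  0.89] F [-0.5  0.2 -1.5] op 0.0167 ff 62.3
  shift now(cm) [-0.3  -0.27  4.09] turn 0.003
0
```

View pics/hov.png

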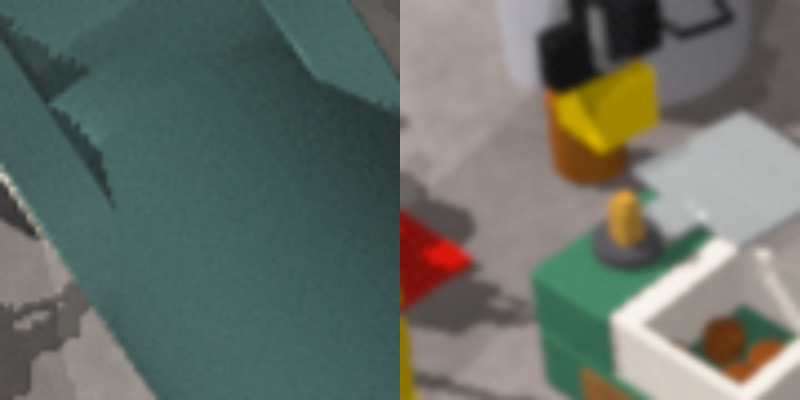

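The side view shows the hub hanging over the spindle (hub near (605,110) in the crop, spindle near (627,215)). The bore clearance is only 1 mm per side, so I'll fit both models in this one camera to get the relative offset.

```bash
cat > fit.py <<'E'
from lumps import *
from scipy.optimize import minimize
c=manip.calibration("side"); K=np.array(c["K"]); Rc=rot(c["orientation"]); pc=np.array(c["position"]); S=8
def proj(P):
    q=(np.asarray(P)-pc)@Rc; return np.c_[K[0,0]*q[:,0]/-q[:,2]+K[0,2],K[1,1]*-q[:,1]/-q[:,2]+K[1,2]]
def prism(w,z0,z1,x,y,yaw):
    a=np.radians(yaw)+np.pi/4+np.arange(4)*np.pi/2; r=w/np.sqrt(2)
    return np.array([[x+r*np.cos(t),y+r*np.sin(t),z] for z in(z0,z1) for t in a])
def fill(P,x0,y0,n,m):
    h=cv2.convexHull(((proj(P)+.5-[x0,y0])*S).astype(np.float32)); M=np.zeros((n*S,m*S),np.uint8); cv2.fillConvexPoly(M,np.round(h*16).astype(np.int32),255,cv2.LINE_AA,4); return cv2.resize(M,(m,n),interpolation=cv2.INTER_AREA)/255.
def fit(soft,x0,y0,model,ign,g):
    n,m=soft.shape
    def f(p):
        M=np.clip(sum(0 for _ in [0])+model(p,x0,y0,n,m),0,1); M=cv2.GaussianBlur(M,(0,0),.7); w=1-ign(p,x0,y0,n,m)
        return (w*(M-soft)**2).sum()
    r=minimize(f,g,method="Nelder-Mead",options=dict(initial_simplex=np.array(g)+np.array([[0,0],[.006,0],[0,.006]]),xatol=1e-4)); return r.x,r.fun
st=[];ims=[]
for i in range(4):
    b,_=look("side"); ims.append(b.astype(float)); st.append(manip.state()["tool_pos"])
b=np.mean(ims,0); st=np.mean(st,0); print("TCP",st.round(4))
def sat(x0,y0,n,m):
    p=b[y0:y0+n,x0:x0+m]; return 1-p[...,2]/np.maximum(p.max(-1),1)
zb=st[2]-.062; yaw=manip_yaw=np.degrees(np.arctan2(*rot(manip.state()["tool_rot"])[[1,0],0]))
# hub: yellow fraction
x0,y0,n,m=268,130,32,45
s=sat(x0,y0,n,m); s=np.clip((s-.35)/.55,0,1); p=b[y0:y0+n,x0:x0+m]; s*=(p[...,1]>.6*p[...,0])  # drop the amber jar
hub=lambda q,*a: fill(prism(.038,zb,zb+.036,q[0],q[1],yaw),*a)
top=lambda q,*a: np.clip(cv2.dilate(fill(prism(.038,zb+.034,zb+.07,q[0],q[1],yaw),*a),np.ones((3,3))),0,1)
h,e=fit(s,x0,y0,hub,top,[st[0],st[1]]); print("hub",h.round(4),e, "minus TCP",(h-st[:2]).round(4))
x0,y0,n,m=285,162,22,24
p=b[y0:y0+n,x0:x0+m]; s=np.clip((sat(x0,y0,n,m)-.3)/.4,0,1)*(p[...,0]>p[...,1]*1.08)
sp=lambda q,*a: np.maximum(fill(prism(.014,.103,.127,q[0],q[1],-4.7),*a),fill(prism(.010,.103,.131,q[0],q[1],-4.7),*a))
base=lambda q,*a: 0
g,e=fit(s,x0,y0,sp,base,[.565,.076]); print("spindle",g.round(4),e,s.sum(),sp(g,x0,y0,n,m).sum())
print("needed TCP",(g-(h-st[:2])).round(4))
to(*(g-(h-st[:2])),.197,175.3)
E
python3 fit.py
```

```text
TCP [0.5626 0.0772 0.2472]
hub [0.5598 0.0757] 18.637741655598663 minus TCP [-0.0028 -0.0015]
spindle [0.5685 0.0769] 33.888592254821226 119.00301045787839 100.31372549019608
needed TCP [0.5713 0.0784]
t 43.2 pos [0.5628 0.0772 0.2474] yaw 175.26 tilt [-0. -0. -1.] q [ 0.6   0.52 -1.06  1.74  0.49  1.18  0.89] F [-0.4 -0.1 -0.9] op 0.0168 ff 62.3
  shift now(cm) [-0.84  0.19  5.04] turn -0.001
```

Emit:
send_rows([
  [0.9,[-0.25,-0.05,2],0],
  [0.9,[0,0,2],0],
  [0.9,[0,0,0],0],
  [0.9,[0,0,0],0],
])

```text
time: 43.6
tool_pos: [0.5654, 0.0772, 0.208]
tool_rot: [-0.0, 0.041, 0.999, 0.0]
contact_force: [0.5, 0.1, -0.8]
opening: 0.0169
finger_force: 62.3
```

```bash
cat > fit2.py <<'E'
import sys
src=open('fit.py').read().split("# hub:")[0]; exec(src)
B=np.load('side0.npz')['im'].astype(float)
def prep(img,x0,y0,n,m): return img[y0:y0+n,x0:x0+m]
x0,y0,n,m=262,130,45,55
I=prep(b,x0,y0,n,m); Bg=prep(B,x0,y0,n,m)
# blue-to-red ratio matte against the known background: I=aY+(1-a)B with Y on the line t*(1,.87,.05)
yv=np.array([1,.83,.03])
A=np.zeros((n,m))
for i in range(n):
    for j in range(m):
        M=np.c_[yv,Bg[i,j]/255]; s=np.linalg.lstsq(M,I[i,j]/255,rcond=None)[0]; A[i,j]=np.clip(1-s[1],0,1) if s[0]>.08 else 0
print((A[::2,::2]*9).astype(int).astype(str).tolist() if len(sys.argv)>1 else A.sum())
hub=lambda q,*a: fill(prism(.038,zb,zb+.036,q[0],q[1],yaw),*a)
top=lambda q,*a: np.clip(cv2.dilate(fill(prism(.038,zb+.030,zb+.08,q[0],q[1],yaw),*a),np.ones((3,3))),0,1)
h,e=fit(A,x0,y0,hub,top,[st[0],st[1]]); print("hub",h.round(4),round(e,1),"minus TCP",(h-st[:2]).round(4), "model",hub(h,x0,y0,n,m).sum())
# spindle in the first image
b=B; x0,y0,n,m=285,162,22,24; p=B[y0:y0+n,x0:x0+m]; r=(p[...,0]-p[...,2])/255; print(np.array2string((r*20).clip(0).astype(int)[::1],max_line_width=200))
s=np.clip(r/np.percentile(r,93),0,1)
sp=lambda q,*a: np.maximum(fill(prism(.014,.103,.127,q[0],q[1],-4.7),*a),fill(prism(.010,.103,.131,q[0],q[1],-4.7),*a))
g,e=fit(s,x0,y0,sp,lambda *a:0,[.565,.076]); print("spindle",g.round(4),round(e,1),s.sum(),sp(g,x0,y0,n,m).sum())
print("proj of (.565,.0763) top/foot",proj([[.565,.0763,.131],[.565,.0763,.103]]).round(1))
to(*(g-(h-st[:2])),.197,175.3)
E
python3 fit2.py
```

```text
TCP [0.5658 0.0773 0.2085]
478.39440215425077
hub [0.5675 0.078 ] 5.1 minus TCP [0.0018 0.0007] model 508.69803921568626
[[ 7  7  7  7  7  7  7  6  6  5  3  2  0  0  0  0  0  0  0  0  0  0  0  0]
 [ 7  7  7  7  7  7  6  6  5  3  2  1  0  0  0  0  0  0  0  0  0  0  0  0]
 [ 6  7  7  6  6  6  5  4  3  1  1  0  0  0  0  0  0  0  0  0  0  0  0  0]
 [ 5  5  5  4  4  4  3  2  1  1  0  0  0  0  0  0  0  0  0  0  0  0  0  0]
 [ 2  2  2  2  1  1  1  1  0  1  1  1  1  0  0  0  0  0  0  0  0  0  0  0]
 [ 1  1  1  1  1  0  0  1  1  3  4  4  3  1  0  0  0  0  0  0  0  0  0  0]
 [ 1  1  1  1  1  1  1  1  3  6  8  8  6  4  1  0  0  0  0  0  0  0  0  0]
 [ 1  1  1  1  1  1  1  3  6  8 10 10  9  6  2  0  0  0  0  0  0  0  0  0]
 [ 1  1  1  1  1  1  2  5  8 10 10 10  9  6  3  0  0  0  0  0  0  0  0  0]
 [ 1  1  1  1  1  1  3  6  9 10  9  8  7  6  4  1  0  0  0  0  0  0  0  0]
 [ 1  1  1  1  1  1  3  6  9  9  9  8  7  6  4  2  0  0  0  0  0  0  0  0]
 [ 1  1  1  1  1  1  2  6  9  9  9  8  7  6  4  2  0  0  0  0  0  0  0  0]
 [ 1  1  1  1  1  1  2  5  8  9  8  7  6  6  5  2  0  0  0  0  0  0  0  0]
 [ 1
[... 299 characters left out ...]
0  0  0  0  0  0  0  2  5  7  8  7  6  5  4  3  1  0  0  0  0  0  0  0]
 [ 0  0  0  0  0  0  0  0  2  4  6  6  5  3  2  1  0  0  0  0  0  0  0  0]
 [ 0  0  0  0  0  0  0  0  0  2  3  4  3  1  0  0  0  0  0  0  0  0  0  0]
 [ 0  0  0  0  0  0  0  0  0  0  1  1  0  0  0  0  0  0  0  0  0  0  0  0]
 [ 0  0  0  0  0  0  0  0  0  0  0  0  0  0  0  0  0  0  0  0  0  0  0  0]]
spindle [0.5688 0.0783] 27.8 140.99564830382752 100.10980392156864
proj of (.565,.0763) top/foot [[294.4 169.8]
 [295.3 179.3]]
t 43.8 pos [0.5658 0.0773 0.2084] yaw 175.31 tilt [ 0.001  0.    -1.   ] q [ 0.57  0.57 -1.02  1.77  0.54  1.11  0.86] F [ 0.1 -0.1 -1.2] op 0.017 ff 62.3
  shift now(cm) [-0.12  0.04  1.14] turn 0.0
```

```bash
sed -i 's#^s=np.clip(r/np.percentile.*#s=np.clip((r-.04)/.29,0,1); s[:5]*=(np.arange(m)>8)#; s#^print(np.array2string.*##' fit2.py; sed -i 's#print(np.array2string.*##' fit2.py; python3 fit2.py
```

```text
TCP [0.5656 0.0773 0.208 ]
474.57423647754865
hub [0.5678 0.0782] 5.8 minus TCP [0.0022 0.0009] model 507.964705882353
spindle [0.5688 0.0782] 3.3 109.0689655172414 100.23137254901961
proj of (.565,.0763) top/foot [[294.4 169.8]
 [295.3 179.3]]
t 44.0 pos [0.5655 0.0773 0.2078] yaw 175.31 tilt [ 0. -0. -1.] q [ 0.57  0.57 -1.02  1.77  0.54  1.11  0.86] F [-0.8  0.1 -1.1] op 0.0169 ff 62.3
  shift now(cm) [-0.11  0.    1.08] turn 0.0
```

Emit:
send_rows([
  [0.9,[-0.07,0,0.6],0],
  [0.9,[0,0,0.6],0],
  [0.9,[0,0,0.3],0],
  [0.9,[0,0,0.2],0],
  [0.9,[0,0,0.2],0],
  [0.9,[0,0,0],0],
])

```text
time: 44.6
tool_pos: [0.5661, 0.077, 0.1882]
tool_rot: [-0.0, 0.041, 0.999, -0.0]
contact_force: [-0.2, -1.2, -1.4]
opening: 0.0167
finger_force: 62.2
```

Emit:
send_rows([
  [0.9,[0,0,0.2],0],
  [0.9,[0,0,0.2],0],
  [0.9,[0,0,0.2],0],
  [0.9,[0,0,0],0],
])

```text
time: 45.0
tool_pos: [0.5661, 0.077, 0.1822]
tool_rot: [-0.0, 0.041, 0.999, -0.0]
contact_force: [-0.1, -2.3, -3.1]
opening: 0.0169
finger_force: 62.2
```

It slides on freely. Continuing down to the collar.

Emit:
send_rows([
  [0.9,[0,0,0.3],0],
  [0.9,[0,0,0.3],0],
  [0.9,[0,0,0.3],0],
  [0.9,[0,0,0.3],0],
  [0.9,[0,0,0.2],0],
  [0.9,[0,0,0],0],
])

```text
time: 45.6
tool_pos: [0.566, 0.077, 0.168]
tool_rot: [-0.0, 0.041, 0.999, -0.0]
contact_force: [0.9, -4.9, -4.3]
opening: 0.0168
finger_force: 61.9
```

Emit:
send_rows([
  [0.9,[0,0,0.1],0],
  [0.9,[0,0,0.1],0],
  [0.9,[0,0,0.1],0],
  [0.9,[0,0,0],0],
])

```text
time: 46.0
tool_pos: [0.5662, 0.077, 0.1657]
tool_rot: [0.0, 0.041, 0.999, -0.0]
contact_force: [-3.1, -7.2, 7.2]
opening: 0.017
finger_force: 63.5
```

Seated, with 7 N against the collar. I'll ease the side load and start turning clockwise.

Emit:
send_rows([
  [0.9,[0,-0.06,0],0],
  [0.9,[0,0,0],0.08],
  [0.9,[0,0,0],0.1],
  [0.9,[0,0,0],0.1],
  [0.9,[0,0,0],0.1],
  [0.9,[0,0,0],0.1],
], squeeze=90)

```text
time: 46.6
tool_pos: [0.5663, 0.0765, 0.1658]
tool_rot: [0.0, 0.279, 0.96, -0.0]
contact_force: [-1.6, -5.4, 5.8]
opening: 0.0161
finger_force: 88.0
```

```bash
python3 -c "
from h import *
to(.566,.0764,.165,94); print(manip.state()['wrist_torque'])"
```

```text
t 46.6 pos [0.5663 0.0765 0.1658] yaw 147.58 tilt [ 0.001 -0.    -1.   ] q [ 0.47  0.57 -0.88  1.8   0.51  1.01  0.4 ] F [-1.6 -5.4  5.8] op 0.0161 ff 88.0
  shift now(cm) [ 0.02 -0.03  0.08] turn 0.935
[-1.2915443   0.35068714  0.14894294]
```

Emit:
send_rows([
  [0.9,[0,0,0],0.1],
  [0.9,[0,0,0],0.1],
  [0.9,[0,0,0],0.1],
  [0.9,[0,0,0],0.1],
  [0.9,[0,0,0],0.1],
  [0.9,[0,0,0],0.1],
  [0.9,[0,0,0],0.1],
  [0.9,[0,0,0],0.1],
])

```text
time: 47.4
tool_pos: [0.5668, 0.0769, 0.1658]
tool_rot: [0.001, 0.631, 0.776, 0.001]
contact_force: [3.8, -3.1, 0.8]
opening: 0.0164
finger_force: 87.8
```

```bash
python3 -c "
from h import *
to(.566,.0764,.165,94); print(manip.state()['wrist_torque'])"
```

```text
t 47.4 pos [0.5668 0.0769 0.1658] yaw 101.76 tilt [ 0.002  0.001 -1.   ] q [ 0.35  0.51 -0.7   1.81  0.39  0.96 -0.31] F [ 3.8 -3.1  0.8] op 0.0164 ff 87.8
  shift now(cm) [-0.03 -0.09  0.08] turn 0.135
[-0.7687386  -0.93875385  0.17338706]
```

Emit:
send_rows([
  [0.9,[0,0,0.05],0.05],
  [0.9,[0,0,0],0.05],
  [0.9,[0,0,0],0.05],
  [0.9,[0,0,0],0.03],
  [0.9,[0,0,0],0.0],
])

```text
time: 47.9
tool_pos: [0.567, 0.0769, 0.1657]
tool_rot: [0.001, 0.697, 0.717, 0.001]
contact_force: [2.3, -3.4, 8.3]
opening: 0.0168
finger_force: 88.9
```

```bash
python3 -c "
from h import *
to(.566,.0764,.165,84); print(manip.state()['wrist_torque'])"
```

```text
t 47.9 pos [0.567  0.0769 0.1657] yaw 91.6 tilt [ 0.002  0.    -1.   ] q [ 0.32  0.5  -0.66  1.81  0.37  0.96 -0.46] F [ 2.3 -3.4  8.3] op 0.0168 ff 88.9
  shift now(cm) [-0.05 -0.11  0.07] turn 0.133
[-1.00463656 -0.57894154 -0.00301812]
```

Emit:
send_rows([
  [0.9,[0,0,0],0.03],
  [0.9,[0,0,0],0.03],
  [0.9,[0,0,0],0.03],
])

```text
time: 48.2
tool_pos: [0.5671, 0.0769, 0.1658]
tool_rot: [0.001, 0.729, 0.685, 0.001]
contact_force: [3.1, -4.4, 7.8]
opening: 0.0161
finger_force: 88.9
```

```bash
python3 -c "
from h import *
to(.566,.0764,.165,84); print(manip.state()['wrist_torque'])"
```

```text
t 48.2 pos [0.5671 0.0769 0.1658] yaw 86.45 tilt [ 0.003  0.001 -1.   ] q [ 0.31  0.49 -0.64  1.81  0.35  0.95 -0.54] F [ 3.1 -4.4  7.8] op 0.0161 ff 88.9
  shift now(cm) [-0.06 -0.11  0.08] turn 0.043
[-0.94813643 -0.77126308  0.14771163]
```

Emit:
send_rows([
  [0.9,[0,0,0],0.03],
  [0.9,[0,0,0],0.03],
  [0.9,[0,0,0],0.02],
])

```text
time: 48.5
tool_pos: [0.5672, 0.0769, 0.1658]
tool_rot: [0.001, 0.755, 0.655, 0.001]
contact_force: [3.9, -4.4, 7.3]
opening: 0.0164
finger_force: 88.8
```

```bash
python3 -c "
from lumps import *
to(.566,.0764,.165,84); print(manip.state()['wrist_torque'])
b,_=look('side'); save(b[110:240,250:400],'shut.png',4) 
im,d=look('top'); W=cloud('top',d); Z=W[...,2]; X=W[...,0];Y=W[...,1]
m=(Z>.098)&(Z<.113)&(X>.48)&(X<.66)&(Y>-.1)&(Y<.06)&(abs(im[...,0].astype(int)-im[...,2])<25); print(m.sum(), cv2.minAreaRect((W[m][:,:2]*1000).astype(np.float32)) if m.sum()>50 else '')"
```

```text
t 48.5 pos [0.5672 0.0769 0.1658] yaw 81.87 tilt [ 0.003  0.    -1.   ] q [ 0.29  0.49 -0.62  1.81  0.34  0.95 -0.61] F [ 3.9 -4.4  7.3] op 0.0164 ff 88.8
  shift now(cm) [-0.06 -0.11  0.08] turn -0.037
[-1.02964241 -0.84700003  0.15120854]
434 ((575.8145751953125, -35.00341033935547), (89.19135284423828, 42.752830505371094), 4.865172386169434)
```

Emit:
send_rows([
  [0.9,[0,0,0],0.03],
  [0.9,[0,0,0],0.03],
])

```text
time: 48.8
tool_pos: [0.5673, 0.0769, 0.1658]
tool_rot: [0.001, 0.775, 0.632, 0.001]
contact_force: [3.8, -4.3, 7.8]
opening: 0.0162
finger_force: 89.0
```

```bash
python3 -c "
from h import *
to(.566,.0764,.165,84); print(manip.state()['wrist_torque'])"
```

```text
t 48.8 pos [0.5673 0.0769 0.1658] yaw 78.45 tilt [ 0.003  0.    -1.   ] q [ 0.28  0.49 -0.61  1.81  0.33  0.95 -0.67] F [ 3.8 -4.3  7.8] op 0.0162 ff 89.0
  shift now(cm) [-0.07 -0.11  0.08] turn -0.097
[-1.04371756 -0.91775304  0.6813474 ]
```

Emit:
send_rows([
  [0.9,[0,0,0],0.03],
  [0.9,[0,0,0],0.03],
])

```text
time: 49.0
tool_pos: [0.5673, 0.0769, 0.1658]
tool_rot: [0.001, 0.793, 0.609, 0.001]
contact_force: [4.8, -5.2, 7.5]
opening: 0.0163
finger_force: 90.0
```

```bash
python3 -c "
from h import *
to(.566,.0764,.165,84); print(manip.state()['wrist_torque'])"
```

```text
t 49.0 pos [0.5673 0.0769 0.1658] yaw 75.05 tilt [ 0.003  0.    -1.   ] q [ 0.27  0.48 -0.59  1.81  0.33  0.94 -0.72] F [ 4.8 -5.2  7.5] op 0.0163 ff 90.0
  shift now(cm) [-0.08 -0.12  0.08] turn -0.156
[-1.18148614 -1.02027939  1.31887525]
```

The torque rose to 1.3 N·m, so the cover is against its stop. I'll relax, open and lift off.

Emit:
send_rows([
  [0.9,[0,0,0],0],
  [0.9,[0,0,0],-0.05],
  [0.75,[0,0,0],0],
  [0.65,[0,0,0],0],
  [0.55,[0,0,0],0],
  [0.5,[0,0,0],0],
  [0.5,[0,0,0],0],
])

```text
time: 49.7
tool_pos: [0.566, 0.0768, 0.1649]
tool_rot: [-0.0, 0.778, 0.629, -0.0]
contact_force: [0.1, -0.2, -0.5]
opening: 0.0427
finger_force: 0.0
```

Emit:
send_rows([
  [0.5,[0,0,-1],0],
  [0.5,[0,0,-2],0],
  [0.5,[0,0,-3],0],
  [0.5,[0,0,-3],0],
  [0.5,[0,0,-3],0],
  [0.5,[0,0,0],0],
])

```text
time: 50.3
tool_pos: [0.5674, 0.0773, 0.2895]
tool_rot: [0.002, 0.778, 0.629, 0.002]
contact_force: [0.0, 0.2, -0.2]
opening: 0.0426
finger_force: 0.0
```

Emit:
send_rows([
  [0.5,[-3,-1,0],0],
  [0.5,[-3,-1,0],0],
  [0.5,[-3,-1,0],0],
  [0.5,[-3,-1,0],0],
  [0.5,[-3,-1,0],0],
  [0.5,[-3,-1,0],0],
  [0.5,[-3,-1,0],0],
  [0.5,[-3,-1,0],0],
])

```text
time: 51.1
tool_pos: [0.4368, -0.1422, 0.2853]
tool_rot: [0.0, 0.778, 0.629, 0.0]
contact_force: [0.5, 0.4, -0.4]
opening: 0.0425
finger_force: 0.0
```

Emit:
send_rows([
  [0.5,[-3,-1,0],0],
  [0.5,[-3,-1,0],0],
  [0.5,[-3,-1,0],0],
  [0.5,[-3,-1,0],0],
  [0.5,[-3,-1,0],0],
  [0.5,[-3,-1,0],0],
  [0.5,[0,0,0],0],
  [0.5,[0,0,0],0],
])

```text
time: 51.9
tool_pos: [0.3411, -0.3048, 0.2851]
tool_rot: [-0.0, 0.778, 0.628, 0.0]
contact_force: [0.7, 1.0, -0.0]
opening: 0.0429
finger_force: 0.0
```

```bash
cat > fin.py <<'E'
from lumps import *
to(0.5,-.3,.25)
a,d=look('top'); b,_=look('side'); W=cloud('top',d); Z=W[...,2]; X=W[...,0];Y=W[...,1]
def r(n,m): print(n,m.sum(), [np.round(q,1).tolist() for q in cv2.minAreaRect((W[m][:,:2]*1000).astype(np.float32))] if m.sum()>5 else '', np.median(Z[m]).round(4) if m.sum() else '')
r('cover',(Z>.098)&(Z<.113)&(X>.48)&(X<.66)&(Y>-.09)&(Y<.035)&(abs(a[...,0].astype(int)-a[...,2])<25))
r('handle bar',(Z>.155)&(Z<.185)&(X>.5)&(X<.63)&(Y>.02)&(Y<.14))
r('tongs',(Z>.11)&(Z<.14)&(X>.46)&(X<.53)&(Y>.22)&(Y<.31))
r('mug',(Z>.07)&(Z<.1)&(X>.64)&(X<.76)&(Y>-.17)&(Y<-.04)); r('jar',(Z>.085)&(Z<.11)&(X>.63)&(X<.73)&(Y>.2)&(Y<.3))
save(np.hstack([cv2.resize(a[140:280,195:400],None,fx=2,fy=2),cv2.resize(b[110:250,170:370],(389,280))]),'fin.png')
E
python3 fin.py
```

```text
t 51.9 pos [ 0.3411 -0.3048  0.2851] yaw 77.85 tilt [ 0.  0. -1.] q [ 1.01  0.09 -0.37  1.96  0.04  1.1   0.42] F [ 0.7  1.  -0. ] op 0.0429 ff 0.0
  shift now(cm) [ 3.81 15.43  3.51] turn 0
cover 1745 [[569.5, -11.3], [98.6, 92.5], 2.2] 0.1023
handle bar 315 [[565.4, 76.2], [70.2, 18.9], 78.1] 0.1706
tongs 80 [[495.5, 264.8], [13.9, 25.9], 0.8] 0.1274
mug 323 [[690.3, -106.6], [79.1, 92.0], 40.2] 0.0827
jar 383 [[699.7, 257.9], [89.4, 48.6], 28.3] 0.0949
```

View pics/fin.png

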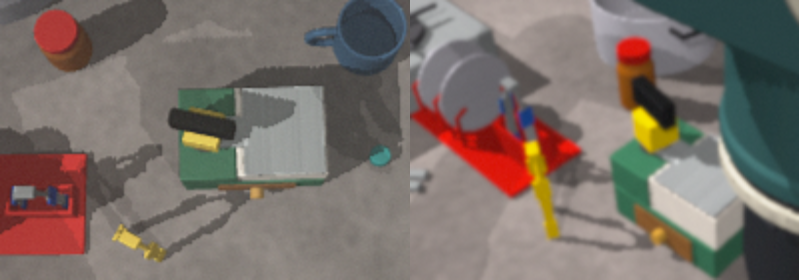

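The cover lies square over the hopper and its angle (2.2°) matches the mill. The handle is fully down, with its top at 0.171 m, and the tongs are upright in the pocket. The jar and mug look untouched.

```bash
python3 -c "
from cell import manip
print(manip.finish_job())"
```

```text
the job is handed in; nothing more can be done
None
```

The job is handed in: all four lumps are in the hopper, the T-handle is seated and left on with the cover shut against its stop, the tongs are upright in their pocket, and the jar and mug were left alone; no verdict was returned.

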